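Turn the stone case over onto its lid

TASK

Clear the steel arbor out of the green V cradle by laying it in the black tray. Then take the sharpening-stone case from the white cradle, pinching its loose lid shut against the floor, turn it over without letting the lid come off, and gently lay it lid-down in the V of the green cradle, lengthwise and midway across both ribs, so that the stone settles in the lid. Leave everything else where it is.

Things in the scene. Friction and masses are not known exactly. Their poses are not given: they have to be found in the camera images.
- case: grey plastic case body, an open box 160 (its x) x 64 (its y) x 46 (its z) mm with 4 mm walls and floor. Origin: centre of the outside of its floor; z points from the floor out through the mouth that the lid covers. With the lid on the case is 52 mm thick. It starts in the white cradle on a 45 degree slope: floor on the cradle's -y face, long side wall (its +y side) on the +y face, lid facing 45 degrees upward. Case, lid and stone together weigh about 0.55 kg.
- case_mid (a point): centre of the closed case: on the case's z axis, 26 mm from the outside of its floor, midway between floor and lid top
- lid: red loose lid lying on the mouth of the case: plate 160 x 63 x 6 mm with a rim 7 mm deep that fits into the case with nearly 2 mm play all round; nothing latches it, it falls off if the case is turned without holding it. Origin: centre of the plate's underside (46 mm from the case's floor outside when shut), z away from the case.
- stone: two-grit sharpening stone, 125 x 44 x 22 mm, about 0.25 kg, loose and hidden inside the closed case; it slides a little inside when the case is turned. Origin: centre of its underside as it starts (on the case's floor), z upward from there.
- arbor: steel arbor, round shaft 26 mm diameter and 169 mm long over all, along its x axis, with a 26 mm square block 22 mm long at its +x end (rest of it round; 18 mm brass tip at -x end); 0.5 kg. Origin on the axis of the shaft, near the middle and 10 mm or less from the centre of mass. Starts lying along the bottom of the V of the green cradle, axis 78 mm above the table.
- white_cradle: fixed white V cradle where the case starts. Origin: centre of its underside on the table. Same build as the green one.
- green_cradle: fixed green V cradle, target of the case. Origin: centre of its underside on the table. Base plate 130 (x) x 110 (y) x 12 mm carrying two V-shaped ribs, each 14 mm thick in x, centred at x = -52 and +52 mm; between them (90 mm) it is open down to the base plate. The V runs along the cradle's x, has a right angle and both faces slope at 45 degrees, one toward +y, one toward -y, each 76 mm long; rib tops 114 mm above the table.
- green_cradle_vee (a point): bottom line of the green cradle's V, midway between its ribs, 60 mm above the table; axes as the cradle. The centre of a closed case lying in the V is 41 mm above this and 4 mm to one side.
- white_cradle_vee (a point): the same point of the white cradle
- tray: fixed open black tray, 230 (x) x 120 (y) x 35 mm high outside, 4 mm walls, floor 4 mm thick; empty. Origin: centre of its underside on the table.
- cup_wheel: bystander, leave alone: cup-shaped brown grinding wheel, 110 mm across, 45 mm high; origin at its underside
- wrench: bystander, leave alone: steel wrench, 170 mm long, lying flat
- brush: bystander, leave alone: bench brush, 180 mm long, lying flat
- oil_bottle: bystander, leave alone: white bottle with a red cap, 56 mm across, 130 mm high; origin at its underside
- spacer: bystander, leave alone: dark steel spacer ring, 90 mm across, 20 mm high; origin at its underside
- dressing_stick: bystander, leave alone: grey abrasive stick, 150 x 25 x 25 mm; origin at its underside
- grease_tin: bystander, leave alone: round tin, 80 mm across, 60 mm high, blue band; origin at its underside

How it is judged (in metres and radians):
On the way, in this order (a step that is already met when the one before it is completed fails the run):
1. the arbor lies in the tray, case still in the white cradle (x of arbor in the frame of tray between -0.115 and 0.115 m and y of arbor in the frame of tray between -0.06 and 0.06 m and z of arbor in the frame of tray between 0 and 0.035 m and linear speed of arbor below 0.05 m/s and contact force between the fingers and arbor below 0.1 N and distance between case_mid and white_cradle_vee below 0.06 m), for 0.2 s.
2. the case has been lifted clear and turned so that its lid faces downward, lid still shut (angle between case's own z axis and vertical above 2 rad and distance between case_mid and green_cradle_vee above 0.065 m and z of lid in the frame of case between 0.041 and 0.051 m and angle between the z axis of lid and the z axis of case, either way round below 0.12 rad and y of lid in the frame of case between -0.006 and 0.006 m and x of lid in the frame of case between -0.006 and 0.006 m), for 0.1 s.
At the end, for the whole second after the job is handed in: Case closed (lid within 5 mm, 0.12 rad) in the green V, lid underneath facing 45 deg down (+-9 deg), along the V within 0.15 rad, centre within 25 mm of the middle, 16 mm sideways and 33-49 mm above the V bottom; stone inside; arbor in the tray below its rim; all at rest (x of case_mid in the frame of green_cradle_vee between -0.025 and 0.025 m and y of case_mid in the frame of green_cradle_vee between -0.016 and 0.016 m and z of case_mid in the frame of green_cradle_vee between 0.033 and 0.049 m and angle between case's own z axis and vertical between 2.2 and 2.52 rad and angle between the x axis of case and the x axis of green_cradle, either way round below 0.15 rad and z of lid in the frame of case between 0.041 and 0.051 m and angle between the z axis of lid and the z axis of case, either way round below 0.12 rad and y of lid in the frame of case between -0.006 and 0.006 m and x of lid in the frame of case between -0.006 and 0.006 m and z of stone in the frame of case between 0 and 0.046 m and y of stone in the frame of case between -0.03 and 0.03 m and x of arbor in the frame of tray between -0.115 and 0.115 m and y of arbor in the frame of tray between -0.06 and 0.06 m and z of arbor in the frame of tray between 0 and 0.035 m and linear speed of each of case, arbor, lid below 0.03 m/s); the robot touches nothing.
It fails at once if the lid opened or came off the case (more than 8 mm or 0.2 rad) (z of lid in the frame of case below 0.038 m or z of lid in the frame of case above 0.054 m or angle between the z axis of lid and the z axis of case, either way round above 0.2 rad).
It fails at once if the case was dropped into the green cradle (faster than 0.35 m/s close to it) (distance between case_mid and green_cradle_vee below 0.075 m and linear speed of case above 0.35 m/s).
It fails at once if a bystander was moved by more than 30 mm (distance of any of cup_wheel, wrench, brush, oil_bottle, spacer, dressing_stick, grease_tin from where it was at the start of the episode above 0.03 m).
It also fails if it takes over 61 s, if anything falls off the work surface, if the arm or the gripper's body presses on something with over 40 N, if the wrist force passes 120 N, or if a joint passes its speed limit or range.

ROBOT

A 7-joint arm with a two-finger parallel gripper is mounted at the origin on the work surface. World frame = base frame: x ahead of the robot, y to its left, z up, the work surface at z = 0. Lengths are in mm, angles in degrees, forces in N, time in s.
With the tool pointing down it reaches from about 425 to 950 mm from the base axis. Payload 16.7 kg.
Tool frame: the origin (TCP) lies on the centre line of the jaws, within the pads' length; the fingertips stand 11 mm ahead of it and the grasp point (between the pads) lies 8 mm behind it; z points along the fingers, y is the direction in which the jaws open and shut (so a half turn about z gives the same grasp; the last joint's range is limited). The gripper opens to 94 mm and grips with 3 to 60 N. Pads are 16 mm wide; open, the fingers measure 119 mm over their backs; the gripper's body (75 mm by 177 mm) begins 78 mm behind the grasp point.
Start: joints at [-79.441, 24.414, 4.234, 92.017, -1.954, 63.644, -3.845], TCP at [221.157, 637.703, 216.467] pointing down, gripper open.
Joint ranges: [-163.25, 163.25], [-28.42, 122.38], [-70.27, 78.77], [12.13, 141.07], [-58.53, 238.53], [9.26, 117.41], [-156.51, 156.51]. Speed limits (degrees/s): [108.29, 108.29, 136.94, 136.94, 172.46, 172.46, 172.46].

INTERFACE

Orientations are given as [roll, pitch, yaw] about the fixed x, y, z axes, in that order (R = Rz(yaw) Ry(pitch) Rx(roll)).
In Python, from bench import env, camera, camera_params gives the robot as it stands.
- The arm moves only by the tool move_arm, never from a script. Its argument "deltas" is one flat list of numbers, 6 for each row, row after row: the shift along the tool's x, y, z in cm, then the turn, a rotation vector about the tool's x, y, z in degrees. A call has exactly 5 rows; each row is the pose to reach, as a shift and turn from the pose commanded when the call began, along the tool's axes at that moment; what a row does not reach only later rows make up. A row lasts 1/12 s, in which the tool goes at most 41.7 mm and 7.16 degrees, less where a joint would pass 70% of its speed; a pose out of reach is approached as far as the arm can. A call with a gripper value outside its range is refused whole. "claw" is the opening, from 0 (shut) to 1 (fully open), set as the call begins (left out, the last holds). The fingers move at their own pace and stop on an object; the grip force is fixed at half the most. Time passes only in rows, so rows that repeat a pose let the fingers close, or fill a call up. It gives the time, the measured TCP pose, the force and the opening at its end, in the units of the state.
- env.state(): the state, without advancing time (a new reading comes with each control period).
- camera(name): name is "scene" or "top" or "wrist"; returns the picture (420x560x3 uint8, blue, green, red); there is no depth.
- camera_params(name): a dict with "fov_y" (degrees; the focal length in pixels is half the picture's height over the tangent of half this angle, whatever the lens; pixels are square), "cx", "cy" (the principal point, pixels), "position" and "attitude" of the camera in the world. Camera axes: x right, y down, z forward; pixel columns grow to the right and rows downward; lengths in mm; the calibration is good to about 2 mm. A picture is of the moment at which its call begins: read the wrist's pose just before it. camera_params takes no time and is no camera call; for the wrist camera it gives the pose at the moment of the call.
- env.finish_job(): hands the job in, once; it reports no verdict.
The state is a dict: "t": time; "qpos": joint angles; "qvel": joint speeds; "joint_torque": joint torques, N m; "tool_pos": TCP position; "eef_rot": TCP orientation; "contact_force": force on the tool from outside, world axes, zero at the start; "wrist_torque": the same for the moment, N m; "opening": opening from 0.0 (shut) to 1.0 (fully open).
Only numpy, scipy, OpenCV 4.12 (cv2) and the standard library are available. Lean on these libraries where they do the work, as an engineer would, in place of code of your own. Each camera call takes 0.05 s, during which the arm holds its last target.

## Working session

There is one attempt and no reset: what is moved stays moved. The work goes in short steps, Python scripts to look and compute and a tool call to move; the robot and the scene stay as the last step left them, time stands still between calls to the robot, and variables do not carry over. Pictures are saved under pics/ and viewed, and the job is handed in when it is done.

Besides the shell and the picture viewer there is one more tool, called after ">>>" as a command line: name --argument value ..., lists and objects as JSON in quotes. move_arm: Moves the arm, as the interface text tells. Its arguments: {"type":"object","properties":{"deltas":{"type":"array"},"claw":{"type":"number"}},"required":["deltas"]}

I'll start with the state, the camera parameters and a picture from each camera.

```bash
ls; mkdir -p pics; python3 - <<'E'
from bench import env,camera,camera_params
import cv2
print(env.state())
for n in("scene","top","wrist"):
    print(n,camera_params(n)); cv2.imwrite(f"pics/{n}0.png",camera(n))
E
```

```text
pics
{'t': 0.0, 'qpos': array([-79.44129644,  24.45048828,   4.23181304,  92.05073064,
        -1.95439727,  63.6457712 ,  -3.84401223]), 'qvel': array([-0.09952376,  0.01883509, -0.06230789, -0.0796241 ,  0.06631304,
        0.02150934, -0.12134769]), 'joint_torque': array([-1.55199532e-04, -9.35792685e+01,  3.66615571e+00, -4.54241252e+01,
       -4.90162137e-02,  1.94245542e-02,  8.63708669e-05]), 'tool_pos': array([221.03429507, 637.33250448, 215.77775399]), 'eef_rot': array([-1.79925369e+02,  5.20246350e-03,  1.60873635e+02]), 'contact_force': array([-0.13860681, -0.22569596, -0.69493474]), 'wrist_torque': array([-0.02425253,  0.03951728,  0.02913373]), 'opening': 0.9966163211184657}
scene {'fov_y': 48.091150356713555, 'cx': 280.97600459334467, 'cy': 216.76267605079724, 'position': array([1530.05472791,  539.71650645,  757.40674654]), 'attitude': array([-122.04377548,    0.94516312,  120.75010542])}
top {'fov_y': 43.09380860648754, 'cx': 275.4414169254681, 'cy': 211.82618732320304, 'position': array([ 569.95304343,   -7.14686877, 1462.7165115 ]), 'attitude': array([-177.83771563,    1.45951462,  -91.68041431])}
wrist {'fov_y': 67.74671880502628, 'cx': 274.60726657949385, 'cy': 213.31298993427438, 'position': array([144.25360261, 665.04658271, 384.05718467]), 'attitude': array([1.63651845e+02, 1.00650019e-01, 7.08401221e+01])}
```

View pics/scene0.png

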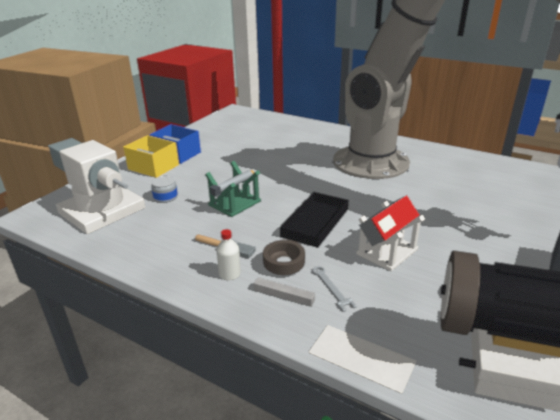

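View pics/top0.png

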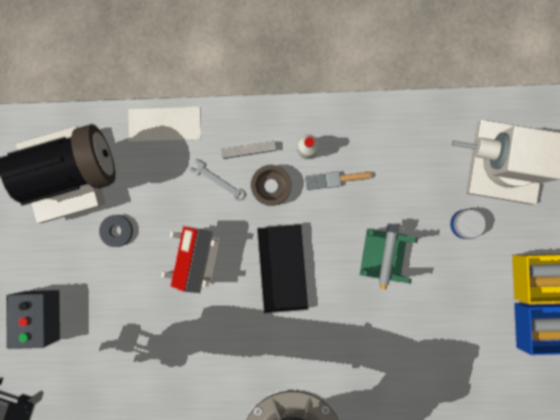

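View pics/wrist0.png

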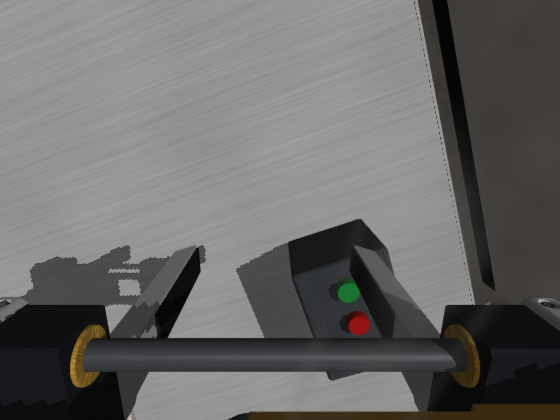

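The top view shows the case with its red lid in the white cradle near pixel (195,258), the tray near (283,267), and the green cradle with the arbor near (388,256). Next I'll write the helpers and look closer.

```bash
cat > h.py <<'E'
import numpy as np,cv2
from scipy.spatial.transform import Rotation as Ro
def RPY(a): return Ro.from_euler('xyz',a,degrees=True).as_matrix()
def cam(p):
    f=210/np.tan(np.radians(p['fov_y']/2)); return f,p['cx'],p['cy'],np.array(p['position']),RPY(p['attitude'])
def ray(p,uv):
    f,cx,cy,c,R=cam(p); uv=np.atleast_2d(uv).astype(float)
    d=np.c_[(uv[:,0]-cx)/f,(uv[:,1]-cy)/f,np.ones(len(uv))]@R.T
    return c,d
def onz(p,uv,z):
    c,d=ray(p,uv); return c+d*((z-c[2])/d[:,2])[:,None]
def proj(p,X):
    f,cx,cy,c,R=cam(p); q=(np.atleast_2d(X)-c)@R
    return np.c_[q[:,0]/q[:,2]*f+cx,q[:,1]/q[:,2]*f+cy]
def tri(p1,u1,p2,u2):
    c1,d1=ray(p1,u1);c2,d2=ray(p2,u2);d1=d1[0]/np.linalg.norm(d1);d2=d2[0]/np.linalg.norm(d2)
    s=np.linalg.lstsq(np.c_[d1,-d2],c2-c1,rcond=None)[0]
    a=c1+s[0]*d1;b=c2+s[1]*d2
    return (a+b)/2,np.linalg.norm(a-b)
E
python3 - <<'E'
import cv2
t=cv2.imread('pics/top0.png');s=cv2.imread('pics/scene0.png')
cv2.imwrite('pics/top0z.png',cv2.resize(t[210:320,150:430],None,fx=2.85,fy=2.85,interpolation=cv2.INTER_CUBIC))
cv2.imwrite('pics/sc0z.png',cv2.resize(s[150:280,190:440],None,fx=3.2,fy=3.2,interpolation=cv2.INTER_CUBIC))
E
```

```text
(no output)
```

View pics/top0z.png

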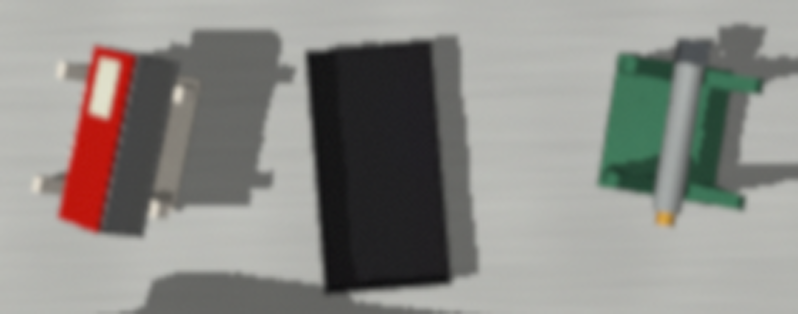

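View pics/sc0z.png

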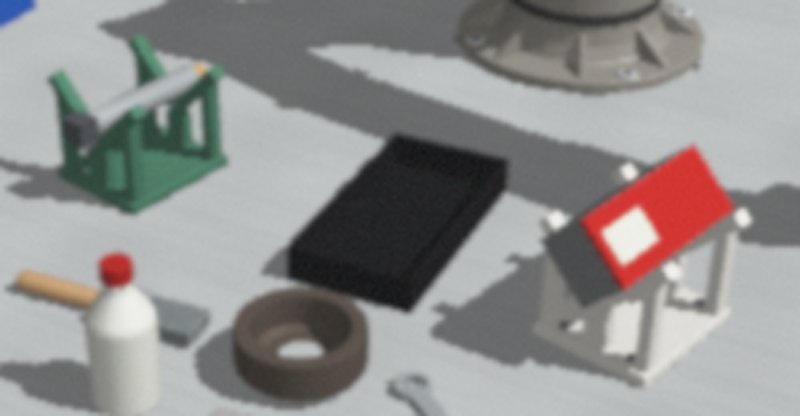

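```bash
python3 - <<'E'
from bench import camera_params
from h import *
T=camera_params('top');S=camera_params('scene')
z=lambda a:np.array([[150+x/2.85,210+y/2.85] for x,y in a])
w=lambda a:np.array([[190+x/3.2,150+y/3.2] for x,y in a])
print('arbor',onz(T,z([(693,42),(664,224)]),78))
print('tray',onz(T,z([(307,50),(432,40),(450,282),(327,292)]),35))
print('arbor tri',tri(T,z([(664,224)]),S,w([(204,68)])),tri(T,z([(690,53)]),S,w([(80,128)])))
print('lid corners tri A', [tri(T,z([a]),S,w([b])) for a,b in (((95,45),(622,290)),((60,215),(737,207)),((135,52),(582,208)),((100,232),(694,146)))])
print('rib tops green',onz(T,z([(627,62),(758,86),(608,180),(740,203)]),112))
print('rib tops green tri',[tri(T,z([a]),S,w([b])) for a,b in (((627,62),(137,110)),((758,86),(60,78)),((608,180),(215,75)),((740,203),(140,43)))])
print('rib white tri',[tri(T,z([a]),S,w([b])) for a,b in (((62,69),(672,270)),((40,184),(742,217)),((178,92),(557,218)),((158,208),(628,170)))])
E
```

```text
arbor [[ 580.59063864 -277.20248879   78.        ]
 [ 416.81678369 -244.91451479   78.        ]]
tray [[584.12427151  76.47708892  35.        ]
 [590.04829315 -41.48726173  35.        ]
 [363.42297439 -51.24110612  35.        ]
 [357.07109018  64.08893328  35.        ]]
arbor tri (array([ 415.59660606, -241.57081791,   81.86006262]), np.float64(6.269197091815262)) (array([ 570.85670825, -274.1549107 ,   79.08209045]), np.float64(0.5904235843111297))
lid corners tri A [(array([593.97710645, 265.020703  ,  93.05003906]), np.float64(1.059972603820101)), (array([440.11305466, 303.38224394,  95.53127387]), np.float64(6.501214421603413)), (array([584.92868502, 221.42957061, 148.48241096]), np.float64(3.797048720016938)), (array([428.32557948, 258.84256245, 135.40302778]), np.float64(5.0906216724031665))]
rib tops green [[ 564.33671393 -211.71204697  112.        ]
 [ 539.7576167  -326.25929611  112.        ]
 [ 460.5982643  -191.22976842  112.        ]
 [ 437.22425848 -306.44748494  112.        ]]
rib tops green tri [(array([ 564.0870532 , -211.44194775,  111.32188673]), np.float64(0.8874811943272516)), (array([ 537.72704306, -325.26741379,  104.62536887]), np.float64(6.514880096934389)), (array([ 460.56618668, -192.88769835,  105.59257848]), np.float64(1.8418906666786499)), (array([ 434.40706967, -305.5021495 ,  102.755126  ]), np.float64(7.04065562694351))]
rib white tri [(array([572.49452253, 293.69023943, 108.18200754]), np.float64(1.9846257283347053)), (array([469.92194852, 316.65817203, 106.46784789]), np.float64(3.0088687904823543)), (array([548.66432107, 189.92506954, 109.88678209]), np.float64(2.912639106742376)), (array([445.470882  , 211.3360581 , 107.63463666]), np.float64(4.136031110730425))]
```

The first measurements agree with each other:

| Item | Measured |
|---|---|
| Green cradle | about (500, -259), yaw -11° |
| Arbor | 167 mm long, z about 79 |
| White cradle | about (509, 253), yaw about -13° |
| Tray centre | about (474, 12), yaw about 3° |

I'll write the planner helper and move above the white cradle, both to look from there and to test the tilt.

```bash
cat >> h.py <<'E'
def ori(yaw,tilt):
    """tool x along -e (e = dir at yaw), tool z down, then turned about tool x by tilt deg"""
    e=np.array([np.cos(np.radians(yaw)),np.sin(np.radians(yaw)),0]);u=np.array([0,0,1.]);s=np.cross(u,e)
    R=np.c_[-e,s,-u]
    return R@Ro.from_euler('x',tilt,degrees=True).as_matrix()
def go(st,P,R):
    R0=RPY(st['eef_rot']);d=R0.T@(np.array(P)-st['tool_pos'])/10
    r=Ro.from_matrix(R0.T@R).as_rotvec(degrees=True)
    print('shift cm',d.round(2),'turn',r.round(2),'rows',round(max(np.linalg.norm(d)/4.17,np.linalg.norm(r)/7.16),1))
def show(st): print(round(st['t'],2),st['tool_pos'].round(1),st['eef_rot'].round(1),'q',st['qpos'].round(0),'F',st['contact_force'].round(1),round(st['opening'],2))
E
python3 - <<'E'
from bench import env
from h import *
st=env.state()
go(st,[400,450,300],ori(-13,0)); go(st,[480,150,330],ori(-13,0)) ; go(st,[480,150,330],ori(-13,-45))
E
```

```text
shift cm [-23.05 -11.85  -8.39] turn [-0.06  0.   -6.13] rows 6.5
shift cm [-40.44 -37.58 -11.37] turn [-0.06  0.   -6.13] rows 13.5
shift cm [-40.44 -37.58 -11.37] turn [-45.01   2.41  -5.81] rows 13.5
```

>>> move_arm --deltas '[-23, -11.9, -8.4, 0, 0, -6, -23, -11.9, -8.4, 0, 0, -6, -23, -11.9, -8.4, 0, 0, -6, -23, -11.9, -8.4, 0, 0, -6, -23, -11.9, -8.4, 0, 0, -6]' --claw 1

```text
t: 0.57
tool_pos: [358.6, 492.3, 281.2]
eef_rot: [-180.0, -0.0, 166.9]
contact_force: [0.3, -0.1, -0.5]
opening: 0.998
```

```bash
python3 - <<'E'
from bench import env
from h import *
st=env.state();show(st)
go(st,[480,190,270],ori(-13,-45))
E
```

```text
0.57 [358.6 492.3 281.2] [-180.    -0.   166.9] q [-66.  15.   7.  97.  -2.  68.  19.] F [ 0.3 -0.1 -0.5] 1.0
shift cm [-18.69 -26.68   1.12] turn [-4.502e+01  4.000e-02 -1.200e-01] rows 7.8
```

>>> move_arm --deltas '[-18.7, -26.7, 1, -45, 0, 0, -18.7, -26.7, 1, -45, 0, 0, -18.7, -26.7, 1, -45, 0, 0, -18.7, -26.7, 1, -45, 0, 0, -18.7, -26.7, 1, -45, 0, 0]'

```text
t: 0.98
tool_pos: [418.8, 337.7, 275.1]
eef_rot: [151.2, -0.6, 167.2]
contact_force: [0.6, 0.8, 0.2]
opening: 1.0
```

```bash
python3 - <<'E'
from bench import env
from h import *
st=env.state();show(st)
go(st,[480,150,230],ori(-13,-45))
E
```

```text
0.98 [418.8 337.7 275.1] [151.2  -0.6 167.2] q [-48.  -2.  15. 122. -30.  42.  64.] F [0.6 0.8 0.2] 1.0
shift cm [-10.18 -16.96  -4.31] turn [-16.2   -0.6   -0.23] rows 4.9
```

>>> move_arm --deltas '[-10.2, -17, -4.3, -16, 0, 0, -10.2, -17, -4.3, -16, 0, 0, -10.2, -17, -4.3, -16, 0, 0, -10.2, -17, -4.3, -16, 0, 0, -10.2, -17, -4.3, -16, 0, 0]'

```text
t: 1.4
tool_pos: [438.8, 267.8, 256.0]
eef_rot: [140.3, -1.5, 167.5]
contact_force: [-0.1, 0.6, -0.5]
opening: 1.003
```

```bash
python3 - <<'E'
from bench import env,camera,camera_params
from h import *
st=env.state();show(st)
go(st,[480,150,230],ori(-13,-45))
p=camera_params('wrist');im=camera('wrist');cv2.imwrite('pics/w1.png',im);import pickle;pickle.dump(p,open('w1.pkl','wb'))
print(p['position'])
E
```

```text
1.4 [438.8 267.8 256. ] [140.3  -1.5 167.5] q [-55.  -1.  40. 130. -53.  45.  99.] F [-0.1  0.6 -0.5] 1.0
shift cm [-6.63 -9.71 -4.92] turn [-5.27 -1.48 -0.64] rows 3.1
[339.50071831 180.26864389 387.46282105]
```

View pics/w1.png

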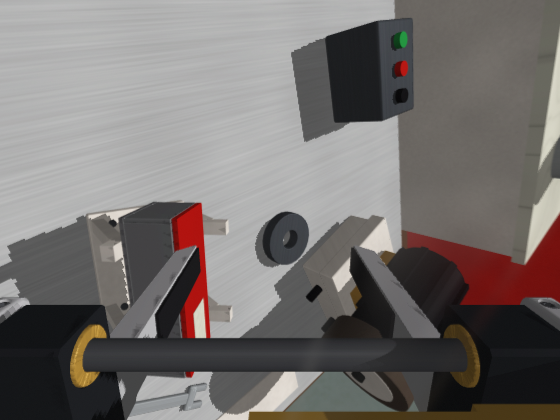

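```bash
python3 - <<'E'
from bench import env
from h import *
st=env.state();go(st,[487,159,195],ori(-13,-45))
E
```

```text
shift cm [ -7.14 -11.06  -1.53] turn [-5.23 -1.42 -0.69] rows 3.2
```

>>> move_arm --deltas '[-7.1, -11.1, -1.5, -5, -1.4, -0.7, -7.1, -11.1, -1.5, -5, -1.4, -0.7, -7.1, -11.1, -1.5, -5, -1.4, -0.7, -7.1, -11.1, -1.5, -5, -1.4, -0.7, -7.1, -11.1, -1.5, -5, -1.4, -0.7]'

```text
t: 1.87
tool_pos: [443.3, 200.7, 243.8]
eef_rot: [136.0, 0.7, 167.2]
contact_force: [0.3, -13.3, 12.5]
opening: 0.999
```

```bash
python3 - <<'E'
from bench import env
from h import *
st=env.state();show(st);go(st,[487,159,195],ori(-13,-45))
E
```

```text
1.87 [443.3 200.7 243.8] [136.    0.7 167.2] q [-79.  -0.  79. 133. -59.  52. 117.] F [  0.3 -13.3  12.5] 1.0
shift cm [-5.12 -5.66  1.41] turn [-1.05  0.38  0.62] rows 1.9
```

Joints 3 and 5 have run onto their limits, so a pure left tilt is a poor posture here. I'll back off and untilt. Later I'll lean the tool within the case plane so the wrist sits further out.

```bash
cat >> h.py <<'E'
import pickle,os
def log(st):
    L=pickle.load(open('log.pkl','rb')) if os.path.exists('log.pkl') else []
    L.append((st['qpos'],st['tool_pos'],st['eef_rot']));pickle.dump(L,open('log.pkl','wb'));show(st);return st
E
python3 - <<'E'
from bench import env
from h import *
st=log(env.state());go(st,[520,210,320],ori(-13,0))
E
```

```text
1.87 [443.3 200.7 243.8] [136.    0.7 167.2] q [-79.  -0.  79. 133. -59.  52. 117.] F [  0.3 -13.3  12.5] 1.0
shift cm [-7.36  7.1  -3.61] turn [43.95  0.6   0.44] rows 6.1
```

>>> move_arm --deltas '[-1, 1, -3, 8, 0, 0, -3, 3, -3.6, 16, 0.6, 0.4, -5, 5, -3.6, 24, 0.6, 0.4, -7.4, 7, -3.6, 34, 0.6, 0.4, -7.4, 7, -3.6, 44, 0.6, 0.4]'

```text
t: 2.28
tool_pos: [524.1, 208.6, 322.6]
eef_rot: [162.3, -0.3, 167.1]
contact_force: [-0.3, -0.4, 0.8]
opening: 0.999
```

```bash
python3 - <<'E'
from bench import env
from h import *
st=log(env.state());go(st,[520,210,320],ori(-13,0))
E
```

```text
2.28 [524.1 208.6 322.6] [162.3  -0.3 167.1] q [-72.   6.  58. 108. -23.  63.  73.] F [-0.3 -0.4  0.8] 1.0
shift cm [ 0.43 -0.04  0.27] turn [17.73 -0.34  0.08] rows 2.5
```

```bash
python3 - <<'E'
from bench import env
from h import *
st=env.state();go(st,[570,0,300],ori(-12,0));go(st,[499,-261,230],ori(-11.2,0))
E
```

```text
shift cm [ -9.13 -19.07  -3.77] turn [17.73 -0.18 -0.91] rows 5.2
shift cm [ -8.06 -46.94  -5.33] turn [17.73 -0.06 -1.7 ] rows 11.5
```

>>> move_arm --deltas '[-9.1, -19, -3.8, 17.7, 0, -1, -9.1, -19, -3.8, 17.7, 0, -1, -9.1, -19, -3.8, 17.7, 0, -1, -9.1, -19, -3.8, 17.7, 0, -1, -9.1, -19, -3.8, 17.7, 0, -1]'

```text
t: 2.7
tool_pos: [566.4, 5.9, 295.4]
eef_rot: [180.0, -0.5, 168.5]
contact_force: [1.3, -0.4, 0.1]
opening: 1.001
```

```bash
python3 - <<'E'
from bench import env
from h import *
st=log(env.state());go(st,[530,-160,260],ori(-11.2,0))
E
```

```text
2.7 [566.4   5.9 295.4] [180.   -0.5 168.5] q [-55.  17.  61. 103. -16.  70.  88.] F [ 1.3 -0.4  0.1] 1.0
shift cm [  0.23 -16.98   3.54] turn [ 0.03 -0.47 -0.31] rows 4.2
```

>>> move_arm --deltas '[0, -17, 3.5, 0, -0.5, 0, 0, -17, 3.5, 0, -0.5, 0, 0, -17, 3.5, 0, -0.5, 0, 0, -17, 3.5, 0, -0.5, 0, 0, -17, 3.5, 0, -0.5, 0]'

```text
t: 3.12
tool_pos: [528.3, -166.9, 260.0]
eef_rot: [179.9, 0.0, 167.9]
contact_force: [-1.0, -0.3, 0.3]
opening: 1.0
```

```bash
python3 - <<'E'
from bench import env
from h import *
st=log(env.state());go(st,[499,-261,200],ori(-11.2,0))
E
```

```text
3.12 [ 528.3 -166.9  260. ] [179.9   0.  167.9] q [-38.  18.  61. 107. -17.  65. 107.] F [-1.  -0.3  0.3] 1.0
shift cm [ 0.9  -9.82  5.98] turn [ 0.09  0.03 -0.91] rows 2.8
```

>>> move_arm --deltas '[0.9, -9.8, 5, 0, 0, -0.9, 0.9, -9.8, 5, 0, 0, -0.9, 0.9, -9.8, 5, 0, 0, -0.9, 0.9, -9.8, 5, 0, 0, -0.9, 0.9, -9.8, 5, 0, 0, -0.9]'

```text
t: 3.53
tool_pos: [501.5, -255.8, 209.7]
eef_rot: [179.9, -0.0, 169.0]
contact_force: [0.7, 0.9, 0.2]
opening: 1.002
```

```bash
python3 - <<'E'
from bench import env,camera,camera_params
from h import *
st=log(env.state());
p=camera_params('wrist');im=camera('wrist');cv2.imwrite('pics/w2.png',im);pickle.dump(p,open('w2.pkl','wb'))
g=cv2.cvtColor(im,cv2.COLOR_BGR2HSV);print(p['position'].round(1))
# expected arbor axis projection
print(proj(p,[[580,-277,78],[417,-245,78],[499,-261,78]]).round(0))
E
```

```text
3.53 [ 501.5 -255.8  209.7] [179.9  -0.  169. ] q [-24.  22.  58. 109. -22.  60. 121.] F [0.7 0.9 0.2] 1.0
[ 421.6 -240.1  378. ]
[[268. 281.]
 [268. 118.]
 [268. 206.]]
```

View pics/w2.png

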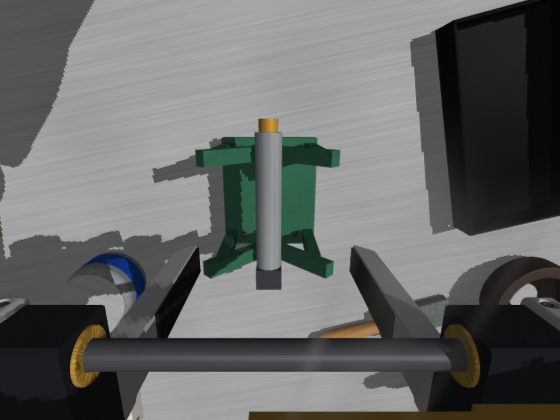

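```bash
python3 - <<'E'
from bench import env,camera_params
from h import *
p=pickle.load(open('w2.pkl','rb'));im=cv2.imread('pics/w2.png')
hsv=cv2.cvtColor(im,cv2.COLOR_BGR2HSV).astype(int)
for v in (150,200,235):
    r=im[v,240:300].astype(int);print(v,[int(x) for x in np.where(np.abs(np.diff(hsv[v,240:300,1]))>40)[0]+240])
o=onz(p,[[268.3,130],[268.5,268]],78);print(o, np.degrees(np.arctan2(*(o[1]-o[0])[[1,0]])))
g=((hsv[:,:,0]>60)&(hsv[:,:,0]<95)&(hsv[:,:,1]>90)).astype(np.uint8);
ys,xs=np.where(g);print(xs.min(),xs.max(),ys.min(),ys.max())
# rib-top ends outer
print('rib tops',onz(p,[[201,158],[336,158],[209,270],[328,270]],112).round(1))
T=camera_params('top')
# height check of brass tip end: top view px vs wrist px
print(tri(T,[[150+664/2.85,210+222/2.85]],p,[[268,121]]),tri(T,[[150+690/2.85,210+62/2.85]],p,[[268,268]]))
st=env.state();go(st,[500,-260,80],ori(-11.2,0))
E
```

```text
150 [254, 281, 282]
200 [255, 281]
235 [240, 246, 255, 280, 281, 291, 292, 298]
[[ 427.83571783 -246.59489756   78.        ]
 [ 565.60305856 -274.05570829   78.        ]] -11.27287470197577
196 339 138 277
rib tops [[ 438.6 -306.   112. ]
 [ 460.4 -194.4  112. ]
 [ 540.6 -325.2  112. ]
 [ 562.  -216.   112. ]]
(array([ 419.42611195, -244.89091724,   80.58867248]), np.float64(1.268915553179523)) (array([ 562.64714191, -273.3278353 ,   83.64411111]), np.float64(1.2015415957578075))
shift cm [ 0.14 -0.59 13.02] turn [0.17 0.04 0.31] rows 3.1
```

The wrist view shows the arbor on column 268 with its brass tip at (268,118) and its block at (268,280), which agrees with the top view. The green V centre comes out at (500.4, -260.4), yaw -11.3°. I'll go down and grasp the arbor.

>>> move_arm --deltas '[0.1, -0.6, 3, 0.2, 0, 0.3, 0.1, -0.6, 6, 0.2, 0, 0.3, 0.1, -0.6, 9.5, 0.2, 0, 0.3, 0.1, -0.6, 12, 0.2, 0, 0.3, 0.1, -0.6, 13, 0.2, 0, 0.3]'

```text
t: 4.0
tool_pos: [500.1, -258.0, 77.8]
eef_rot: [180.0, -0.1, 169.0]
contact_force: [-0.6, 1.3, 0.1]
opening: 0.999
```

```bash
python3 - <<'E'
from bench import env
from h import *
st=log(env.state());go(st,[500,-261,80],ori(-11.2,0))
E
```

```text
4.0 [ 500.1 -258.    77.8] [ 1.80e+02 -1.00e-01  1.69e+02] q [-16.  32.  48. 115. -32.  47. 130.] F [-0.6  1.3  0.1] 1.0
shift cm [-0.05 -0.29 -0.22] turn [ 0.01 -0.1   0.18] rows 0.1
```

>>> move_arm --deltas '[0, -0.3, -0.2, 0, 0, 0.2, 0, -0.3, -0.2, 0, 0, 0.2, 0, -0.3, -0.2, 0, 0, 0.2, 0, -0.3, -0.2, 0, 0, 0.2, 0, -0.3, -0.2, 0, 0, 0.2]' --claw 0

```text
t: 4.42
tool_pos: [500.5, -263.5, 83.9]
eef_rot: [-180.0, 0.2, 168.6]
contact_force: [1.3, 0.8, -0.2]
opening: 0.682
```

>>> move_arm --deltas '[0, 0, 0, 0, 0, 0, 0, 0, 0, 0, 0, 0, 0, 0, 0, 0, 0, 0, 0, 0, 0, 0, 0, 0, 0, 0, 0, 0, 0, 0]'

```text
t: 4.83
tool_pos: [499.6, -263.6, 82.7]
eef_rot: [-179.9, 0.1, 168.6]
contact_force: [0.0, 0.5, 0.2]
opening: 0.325
```

>>> move_arm --deltas '[0, 0.2, 0.2, 0, 0, 0, 0, 0.2, 0.2, 0, 0, 0, 0, 0.2, 0.2, 0, 0, 0, 0, 0.2, 0.2, 0, 0, 0, 0, 0.2, 0.2, 0, 0, 0]'

```text
t: 5.25
tool_pos: [500.2, -262.1, 81.3]
eef_rot: [-179.9, 0.1, 168.6]
contact_force: [-3.2, 1.8, 14.1]
opening: 0.265
```

```bash
python3 - <<'E'
from bench import env
from h import *
for i in range(3): st=log(env.state())
E
```

```text
5.25 [ 500.2 -262.1   81.3] [-1.799e+02  1.000e-01  1.686e+02] q [-16.  32.  48. 115. -32.  47. 130.] F [-3.2  1.8 14.1] 0.26
5.25 [ 500.2 -262.1   81.3] [-1.799e+02  1.000e-01  1.686e+02] q [-16.  32.  48. 115. -32.  47. 130.] F [-3.2  1.8 14.1] 0.26
5.25 [ 500.2 -262.1   81.3] [-1.799e+02  1.000e-01  1.686e+02] q [-16.  32.  48. 115. -32.  47. 130.] F [-3.2  1.8 14.1] 0.26
```

Gripped: opening 0.265 × 94 = 25 mm. Lifting and carrying it to the tray.

>>> move_arm --deltas '[0, 0, -2, 0, 0, 0, 0, 0, -5, 0, 0, 0, 0, 0, -8, 0, 0, 0, 0, 0, -11, 0, 0, 0, 0, 0, -12, 0, 0, 0]'

```text
t: 5.67
tool_pos: [500.6, -262.2, 203.6]
eef_rot: [-179.9, 0.3, 168.6]
contact_force: [1.4, -0.3, -5.4]
opening: 0.273
```

```bash
python3 - <<'E'
from bench import env
from h import *
st=log(env.state());go(st,[474,12,140],ori(3,0))
E
```

```text
5.67 [ 500.6 -262.2  203.6] [-179.9    0.3  168.6] q [-24.  23.  58. 110. -22.  59. 122.] F [ 1.4 -0.3 -5.4] 0.27
shift cm [ 8.06 26.36  6.3 ] turn [ -0.09   0.24 -14.41] rows 6.8
```

>>> move_arm --deltas '[1, 4, 0, 0, 0, -3, 2.5, 8, 1, 0, 0, -6, 3.6, 12, 1.5, 0, 0, -9, 4.8, 16, 2.5, 0, 0, -12, 6, 20, 3, 0, 0, -14.4]'

```text
t: 6.08
tool_pos: [479.5, -55.4, 169.4]
eef_rot: [-179.9, -0.0, -176.8]
contact_force: [1.6, 0.5, -6.4]
opening: 0.267
```

```bash
python3 - <<'E'
from bench import env
from h import *
st=log(env.state());go(st,[474,12,70],ori(3,0))
E
```

```text
6.08 [479.5 -55.4 169.4] [-179.9   -0.  -176.8] q [-50.  14.  57. 121. -15.  52. 109.] F [ 1.6  0.5 -6.4] 0.27
shift cm [0.17 6.77 9.93] turn [-0.06 -0.    0.19] rows 2.9
```

>>> move_arm --deltas '[0, 3, 1, 0, 0, 0, 0, 6, 2.5, 0, 0, 0, 0.1, 6.7, 5, 0, 0, 0, 0.1, 6.7, 8, 0, 0, 0, 0.1, 6.7, 9.5, 0, 0, 0]'

```text
t: 6.5
tool_pos: [474.5, 10.4, 72.4]
eef_rot: [-179.9, -0.1, -176.8]
contact_force: [-1.3, -0.5, -6.4]
opening: 0.268
```

```bash
python3 - <<'E'
from bench import env,camera
from h import *
st=log(env.state());go(st,[474,12,22],ori(3,0))
cv2.imwrite('pics/t3.png',cv2.resize(camera('top')[190:330,180:400],None,fx=3,fy=3))
E
```

```text
6.5 [474.5  10.4  72.4] [-1.799e+02 -1.000e-01 -1.768e+02] q [-48.  24.  47. 126. -27.  40. 111.] F [-1.3 -0.5 -6.4] 0.27
shift cm [0.03 0.17 5.04] turn [-0.12 -0.13  0.17] rows 1.2
```

View pics/t3.png

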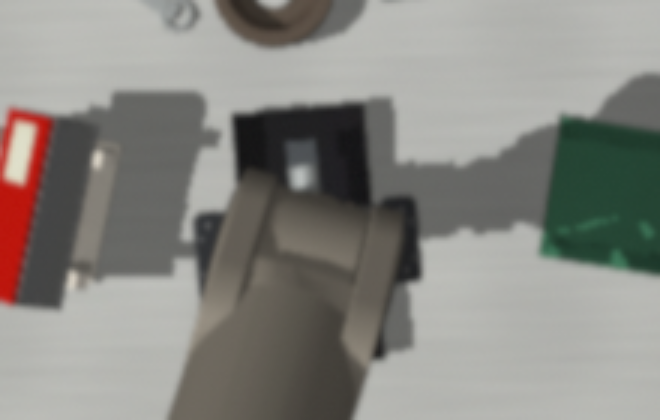

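The arbor's block shows centred over the tray, at about (300,155) in the crop. Lowering it slowly.

>>> move_arm --deltas '[0, 0.2, 1, 0, 0, 0, 0, 0.2, 2.5, 0, 0, 0, 0, 0.2, 3.8, 0, 0, 0, 0, 0.2, 4.6, 0, 0, 0, 0, 0.2, 5, 0, 0, 0]'

```text
t: 6.97
tool_pos: [476.3, 11.0, 25.2]
eef_rot: [-179.9, 0.0, -177.0]
contact_force: [-1.0, 0.5, -5.2]
opening: 0.267
```

>>> move_arm --deltas '[0, 0, 0, 0, 0, 0, 0, 0, 0, 0, 0, 0, 0, 0, 0, 0, 0, 0, 0, 0, 0, 0, 0, 0, 0, 0, 0, 0, 0, 0]'

```text
t: 7.38
tool_pos: [476.8, 11.4, 26.3]
eef_rot: [-179.9, 0.1, -177.0]
contact_force: [1.1, -0.6, -5.0]
opening: 0.266
```

>>> move_arm --deltas '[0, 0, 0.1, 0, 0, 0, 0, 0, 0.2, 0, 0, 0, 0, 0, 0.3, 0, 0, 0, 0, 0, 0.4, 0, 0, 0, 0, 0, 0.5, 0, 0, 0]'

```text
t: 7.8
tool_pos: [476.5, 11.2, 20.7]
eef_rot: [-179.9, 0.1, -177.0]
contact_force: [-0.1, -1.3, -5.1]
opening: 0.269
```

>>> move_arm --deltas '[0, 0, 0, 0, 0, 0, 0, 0, 0, 0, 0, 0, 0, 0, 0, 0, 0, 0, 0, 0, 0, 0, 0, 0, 0, 0, 0, 0, 0, 0]'

```text
t: 8.22
tool_pos: [476.5, 11.2, 20.9]
eef_rot: [-179.9, 0.1, -177.0]
contact_force: [-0.2, -0.1, -5.5]
opening: 0.268
```

Another 3 mm down and then release, opening only partway inside the tray.

>>> move_arm --deltas '[0, 0, 0.1, 0, 0, 0, 0, 0, 0.2, 0, 0, 0, 0, 0, 0.3, 0, 0, 0, 0, 0, 0.3, 0, 0, 0, 0, 0, 0.3, 0, 0, 0]'

```text
t: 8.63
tool_pos: [477.9, 11.3, 19.0]
eef_rot: [-180.0, 0.2, -177.0]
contact_force: [-4.8, 1.0, 30.1]
opening: 0.268
```

>>> move_arm --deltas '[0, 0, 0, 0, 0, 0, 0, 0, 0, 0, 0, 0, 0, 0, 0, 0, 0, 0, 0, 0, 0, 0, 0, 0, 0, 0, 0, 0, 0, 0]' --claw 0.5

```text
t: 9.05
tool_pos: [476.5, 11.2, 17.8]
eef_rot: [-179.9, 0.1, -177.0]
contact_force: [0.3, 0.7, -0.3]
opening: 0.497
```

>>> move_arm --deltas '[0, 0, -2, 0, 0, 0, 0, 0, -5, 0, 0, 0, 0, 0, -9, 0, 0, 0, 0, 0, -13, 0, 0, 0, 0, 0, -17, 0, 0, 0]'

```text
t: 9.47
tool_pos: [475.7, 10.5, 189.0]
eef_rot: [-179.8, -0.0, -177.1]
contact_force: [0.4, 0.4, 1.1]
opening: 0.498
```

```bash
python3 - <<'E'
from bench import env,camera
from h import *
st=log(env.state())
cv2.imwrite('pics/w4.png',camera('wrist'))
E
```

```text
9.47 [475.7  10.5 189. ] [-179.8   -0.  -177.1] q [-61.  11.  60. 121. -12.  54.  98.] F [0.4 0.4 1.1] 0.5
```

View pics/w4.png

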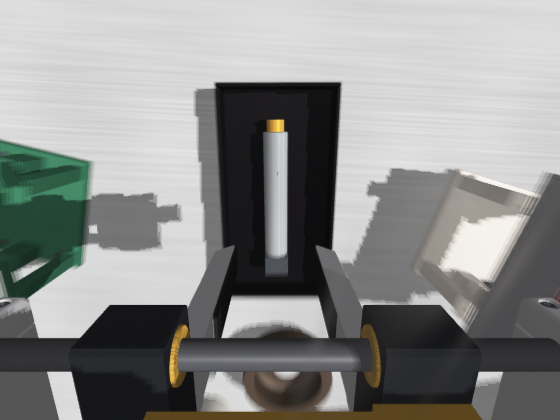

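The arbor lies in the tray along its axis, from (275,120) to (275,275). Next I'll fit the arm's kinematics from the logged states, so I can choose a tilted grasp that stays within the joint ranges.

```bash
cat > kin.py <<'E'
import numpy as np
from scipy.spatial.transform import Rotation as Ro
from scipy.optimize import least_squares
al=np.radians([0,-90,90,-90,90,-90,90])
def M(R,t): 
    T=np.eye(4);T[:3,:3]=R;T[:3,3]=t;return T
def Rx(a): c,s=np.cos(a),np.sin(a);return np.array([[1,0,0],[0,c,-s],[0,s,c]])
def Rz(a): c,s=np.cos(a),np.sin(a);return np.array([[c,-s,0],[s,c,0],[0,0,1]])
def fk(p,sg,q):
    th=p[:7];a=p[7:14];d=p[14:21];T=np.eye(4)
    for i in range(7):
        R=Rx(al[i]);A=R@Rz(sg[i]*np.radians(q[i])+th[i])
        T=T@M(A,np.array([a[i],0,0])+R@np.array([0,0,d[i]]))
    return T
E
cat > fit.py <<'E'
from kin import *
import pickle,itertools,sys
L=pickle.load(open('log.pkl','rb'))
L.append((np.array([-79.441,24.414,4.234,92.017,-1.954,63.644,-3.845]),np.array([221.157,637.703,216.467]),np.array([180,0,160.87])))
Q=[l[0] for l in L];P=[l[1] for l in L];R=[Ro.from_euler('xyz',l[2],degrees=True).as_matrix() for l in L]
def res(p,sg):
    o=[]
    for q,x,r in zip(Q,P,R):
        T=fk(p,sg,q);o+=[(T[:3,3]-x)/2,(T[:3,:3]-r).ravel()*200]
    a=p[7:14]
    return np.concatenate(o+[a/300,p[[15,17,19]]/100])
best=[]
rng=np.random.default_rng(0)
for sg in itertools.product([-1],[1,-1],[1,-1],[1,-1],[1,-1],[1,-1],[1,-1]):
    for k in range(3):
        p0=np.zeros(21);p0[:7]=rng.choice([0,np.pi/2,-np.pi/2,np.pi],7)*(np.arange(7)<8);p0[14:21]=[350,0,400,0,400,0,250]
        s=least_squares(res,p0,args=(sg,),max_nfev=25)
        best.append((s.cost,sg,s.x))
best.sort(key=lambda b:b[0])
for c,sg,x in best[:6]:
    s=least_squares(res,x,args=(sg,),max_nfev=300);print(round(s.cost,2),sg,np.degrees(s.x[:7]).round(1),s.x[7:14].round(0),s.x[14:].round(0))
    if c==best[0][0] or s.cost<bb[0]: bb=(s.cost,sg,s.x)
pickle.dump(bb,open('kin.pkl','wb'))
r=res(bb[2],bb[1])[:12*len(L)].reshape(-1,12);print(np.abs(r[:,:3]*2).max(0))
E
time timeout 500 python3 fit.py
```

```text
0.1 (-1, -1, -1, -1, -1, -1, -1) [180.   0.  -0.  -0.  -0.   0. -90.] [ 0. -0.  0. -0. -0.  0. -0.] [284.  28. 555.  36. 493.   0. 354.]
0.1 (-1, -1, 1, 1, 1, -1, -1) [ 180. -180.  180.    0. -180.  180.  -90.] [ 0. -0. -0. -0. -0. -0. -0.] [ 284.   28. -555.  -36. -493.    0.  354.]
0.1 (-1, 1, 1, 1, 1, -1, -1) [  -0.  180.    0.    0. -180.  180.  -90.] [ 0.  0.  0. -0. -0. -0. -0.] [ 284.  -28. -555.  -36. -493.    0.  354.]
0.1 (-1, 1, -1, -1, -1, -1, -1) [  -0.   -0. -180.   -0.   -0.    0.  270.] [ 0.  0. -0. -0. -0.  0. -0.] [284. -28. 555.  36. 493.   0. 354.]
0.1 (-1, -1, 1, 1, 1, 1, -1) [ 180.  180. -180.    0.    0. -180.   90.] [ 0. -0. -0. -0. -0.  0.  0.] [ 284.   28. -555.  -36. -493.   -0.  354.]
0.1 (-1, -1, -1, -1, 1, -1, -1) [-180.    0.   -0. -180.    0.  180.  -90.] [ 0. -0.  0. -0.  0. -0. -0.] [ 284.   28.  555.   36. -493.    0.  354.]
[0.01828927 0.02012741 0.01124736]
real	5m25.332s
user	5m24.307s
sys	0m0.096s
```

The fit is essentially exact, at 0.02 mm. Now I can plan with IK, scanning lean φ, half turn and redundancy for both the white grasp and the green placing pose.

```bash
cat >> kin.py <<'E'
import pickle,os
if os.path.exists('kin.pkl'): _,SG,PP=pickle.load(open('kin.pkl','rb'))
LO=np.array([-163.25,-28.42,-70.27,12.13,-58.53,9.26,-156.51]);HI=np.array([163.25,122.38,78.77,141.07,238.53,117.41,156.51])
def F(q): return fk(PP,SG,q)
def err(q,P,R):
    T=F(q);return np.r_[(T[:3,3]-P)/10,Ro.from_matrix(T[:3,:3].T@R).as_rotvec(degrees=True)]
def J(q,P,R):
    e0=err(q,P,R);return e0,np.array([(err(q+np.eye(7)[i]*.01,P,R)-e0)/.01 for i in range(7)]).T
def ik(P,R,q0,q3=None,n=60):
    q=np.array(q0,float)
    if q3 is not None:q[2]=q3
    for k in range(n):
        e,j=J(q,P,R)
        if q3 is not None:j[:,2]=0
        dq=-j.T@np.linalg.solve(j@j.T+1e-4*np.eye(6),e)
        q=q+np.clip(dq,-8,8)
        if np.abs(e).max()<.01:return q
    return None
def marg(q): return np.minimum(q-LO,HI-q)
def oriP(yaw,tilt,phi,half=0):
    """tool down, x along -e, turned about x by tilt, then turned about tool y by phi (leans in the case plane), half: turn pi about z"""
    e=np.array([np.cos(np.radians(yaw)),np.sin(np.radians(yaw)),0]);u=np.array([0,0,1.]);s=np.cross(u,e)
    return np.c_[-e,s,-u]@Ro.from_euler('XYZ',[tilt,phi,180*half],degrees=True).as_matrix()
E
cat > scan.py <<'E'
from kin import *
q0=pickle.load(open('log.pkl','rb'))[-1][0]
mid=np.array([508,249,101.]);gm=np.array([500.4,-260.4,101])
for nm,m,yaw,tilt in (('white',mid,-13.3,-45),('wlift',mid+[0,0,120],-13.3,-45),('wliftdown',mid+[0,0,120],-13.3,0),('green',gm,-11.3,45)):
  for phi in (0,15,25):
    for half in (0,):
      out=[]
      for q3 in range(-60,80,20):
        R=oriP(yaw,tilt,phi,half);P=m+R[:,2]*6;b=None
        for s in range(4):
            rng=np.random.default_rng(s);qs=q0 if s==0 else np.array([rng.uniform(-90,60),30,0,100,rng.uniform(-50,120),60,rng.uniform(-100,100)])
            q=ik(P,R,qs,q3)
            if q is not None:
                q=(q+180)%360-180; q[4]=q[4] if q[4]>-100 else q[4]+360
                mm=marg(q)
                if b is None or mm.min()>b[0]: b=(mm.min(),int(mm.argmin())+1,q.round(0).astype(int).tolist())
        out.append((q3,b))
      for o in out: print(nm,phi,half,o)
E
python3 scan.py
```

```text
white 0 0 (-60, (np.float64(6.370644223022444), 6, [40, 38, -60, 127, -35, 16, 101]))
white 0 0 (-40, (np.float64(-7.982747899238802), 5, [25, 29, -40, 127, -67, 25, 129]))
white 0 0 (-20, (np.float64(-19.146027384074955), 5, [8, 25, -20, 128, -78, 33, 137]))
white 0 0 (0, (np.float64(-25.265322554194867), 5, [-9, 24, 0, 129, -84, 41, 141]))
white 0 0 (20, (np.float64(-29.562701148555732), 5, [-26, 26, 20, 130, -88, 49, 144]))
white 0 0 (40, (np.float64(-33.39355406358739), 5, [-42, 31, 40, 131, -92, 60, 146]))
white 0 0 (60, (np.float64(-38.10728622636118), 5, [-55, 42, 60, 132, -97, 76, 146]))
white 15 0 (-60, (np.float64(10.269999999999996), 3, [39, 46, -60, 116, -15, 35, 85]))
white 15 0 (-40, (np.float64(18.782728204995607), 5, [25, 36, -40, 116, -40, 40, 107]))
white 15 0 (-20, (np.float64(4.472439203742738), 5, [10, 32, -20, 117, -54, 47, 119]))
white 15 0 (0, (np.float64(-4.945357694095378), 5, [-6, 31, 0, 118, -63, 55, 126]))
white 15 0 (20, (np.float64(-12.27636849359007), 5, [-22, 32, 20, 119, -71, 63, 132]))
white 15 0 (40, (np.float64(-19.11263064130779), 5, [-37, 38, 40
[... 5444 characters left out ...]
0, 44, 40, 107, 17, 60, 67]))
green 15 0 (60, (np.float64(18.769999999999996), 3, [-41, 56, 60, 108, -3, 56, 86]))
green 25 0 (-60, (np.float64(5.541786087590509), 6, [39, 58, -60, 95, 61, 112, 29]))
green 25 0 (-40, (np.float64(18.29237479320605), 6, [28, 48, -40, 96, 52, 99, 36]))
green 25 0 (-20, (np.float64(27.805982284595444), 6, [15, 43, -20, 97, 43, 90, 43]))
green 25 0 (0, (np.float64(35.37966664735737), 6, [1, 42, 0, 98, 34, 82, 51]))
green 25 0 (20, (np.float64(41.74598802783731), 6, [-13, 44, 20, 99, 24, 76, 60]))
green 25 0 (40, (np.float64(38.769999999999996), 3, [-26, 50, 40, 100, 11, 71, 72]))
green 25 0 (60, (np.float64(18.769999999999996), 3, [-37, 61, 60, 100, -7, 68, 90]))
```

```bash
cat >> kin.py <<'E'
from scipy.spatial.transform import Slerp
def sim(q,P,R,W=np.ones(7),n=None,post=None,k=0.0):
    """follow straight path to P,R by weighted pseudo-inverse"""
    q=np.array(q,float);T=F(q);P0=T[:3,3];S=Slerp([0,1],Ro.from_matrix([T[:3,:3],R]))
    if n is None: n=int(max(4,np.linalg.norm(P-P0)/8,np.degrees(S(1).inv().__mul__(S(0)).magnitude())/1.5))
    tr=[]
    for i in range(1,n+1):
        f=i/n;Pt=P0+f*(P-P0);Rt=S(f).as_matrix()
        for _ in range(2):
            e,j=J(q,Pt,Rt);Wi=np.diag(1/W)
            pin=Wi@j.T@np.linalg.inv(j@Wi@j.T+1e-6*np.eye(6))
            dq=-pin@e
            if post is not None: dq=dq+(np.eye(7)-pin@j)@(k*(post-q))
            q=q+dq
        tr.append(q.copy())
    return q,np.array(tr)
E
python3 - <<'E'
from kin import *
L=pickle.load(open('log.pkl','rb'))
u=[]
for l in L:
    if not u or np.abs(l[0]-u[-1][0]).max()>.5:u.append(l)
for a,b in zip(u,u[1:]):
    T=F(b[0]);q,_=sim(a[0],T[:3,3],T[:3,:3]);print(b[0].round(0),q.round(0), 'pinv diff q3',round(q[2]-b[0][2],1),'start q3',round(a[0][2],1))
E
```

```text
[-72.   6.  58. 108. -23.  63.  73.] [-75.   6.  62. 108. -24.  63.  73.] pinv diff q3 3.6 start q3 78.8
[-55.  17.  61. 103. -16.  70.  88.] [-56.  18.  62. 103. -17.  70.  89.] pinv diff q3 1.0 start q3 58.1
[-38.  18.  61. 107. -17.  65. 107.] [-38.  18.  61. 107. -17.  65. 107.] pinv diff q3 -0.0 start q3 60.8
[-24.  22.  58. 109. -22.  60. 121.] [-24.  22.  58. 109. -22.  60. 121.] pinv diff q3 -0.0 start q3 61.3
[-16.  32.  48. 115. -32.  47. 130.] [-16.  32.  48. 115. -32.  47. 130.] pinv diff q3 -0.1 start q3 57.7
[-24.  23.  58. 110. -22.  59. 122.] [-24.  23.  58. 110. -22.  59. 122.] pinv diff q3 -0.1 start q3 48.1
[-50.  14.  57. 121. -15.  52. 109.] [-50.  14.  57. 121. -15.  52. 109.] pinv diff q3 -0.3 start q3 57.8
[-48.  24.  47. 126. -27.  40. 111.] [-48.  24.  48. 126. -27.  41. 111.] pinv diff q3 0.1 start q3 57.0
[-61.  11.  60. 121. -12.  54.  98.] [-61.  11.  59. 121. -12.  54.  98.] pinv diff q3 -0.8 start q3 47.4
```

The controller is a plain pseudo-inverse, since my simulation reproduces its joints. White needs q3 near -40 and it stands at +60 now, so I'll search for a short free-space waypoint path that moves the redundancy over.

```bash
cat > beam.py <<'E'
from kin import *
import time
q0=pickle.load(open('log.pkl','rb'))[-1][0]
rate=np.array([108.29,108.29,136.94,136.94,172.46,172.46,172.46])*.7/12
def seg(q,P,R):
    T=F(q);ang=np.degrees(Ro.from_matrix(T[:3,:3].T@R).magnitude());d=np.linalg.norm(P-T[:3,3])
    n=int(max(3,d/25,ang/5))
    try:q2,tr=sim(q,P,R,n=n)
    except Exception:return None
    if not np.isfinite(q2).all() or marg(tr.T.reshape(7,-1).T).min()<4:return None
    dq=np.abs(np.diff(np.vstack([q,tr]),axis=0))
    if dq.max()>25:return None
    rows=max(d/41.7,ang/7.16,(dq/rate).max(1).sum())
    return q2,rows
rng=np.random.default_rng(int(time.time())%1000)
mid=np.array([508,249,101.]);Rw=oriP(-13.3,-45,20);Pw=mid-Rw[:,2]*110+[0,0,40]
wp=[]
for r in (450,560,670):
  for b in (-35,0,30):
    for z in (300,450):
      for tilt in (-45,0,45):
        for phi in (-30,0,30):
          for dy in (-60,0,60):
            wp.append((r,b,z,tilt,phi,dy))
def pose(w):
    r,b,z,tilt,phi,dy=w;b=np.radians(b);return np.array([r*np.cos(b),r*np.sin(b),z]),oriP(-12+dy,tilt,phi)
beam=[(q0,0.,[])]
t0=time.time();done=[]
for depth in range(6):
    new=[]
    for q,c,path in beam:
        for i in rng.choice(len(wp),45,replace=False):
            P,R=pose(wp[i]);s=seg(q,P,R)
            if s is None or c+s[1]>90:continue
            new.append((s[0],c+s[1],path+[wp[i]]))
        f=seg(q,Pw,Rw)
        if f is not None: done.append((marg(f[0]).min(),c+f[1],f[0],path))
    # canonical q3 score: value at common pose
    sc=[]
    for n in new:
        q=n[0];s=seg(q,*pose((560,0,300,0,0,0)))
        sc.append((s[0][2]+0.6*n[1]) if s else 1e3)
    o=np.argsort(sc)[:12];beam=[new[i] for i in o]
    print(depth,len(new),[(round(sc[i]-.6*new[i][1]),round(new[i][1])) for i in o[:5]],round(time.time()-t0),flush=True)
    if time.time()-t0>480:break
done.sort(key=lambda d:-(min(d[0],15)-0.2*d[1]))
for d in done[:6]:print(d[0].round(1),round(d[1]),d[2].round(0),d[3])
pickle.dump(done[:20],open('done.pkl','wb'))
E
timeout 570 python3 beam.py
```

```text
0 22 [(50, 18), (57, 11), (59, 10), (60, 9), (60, 10)] 8
1 204 [(-18, 23), (3, 24), (1, 33), (10, 30), (18, 21)] 127
2 295 [(-41, 31), (-41, 32), (-30, 27), (-32, 43), (-29, 39)] 250
3 347 [(-64, 41), (-55, 38), (-47, 39), (-47, 40), (-45, 36)] 382
4 280 [(-65, 45), (-64, 57), (-55, 42), (-52, 39), (-56, 45)] 478
```

```bash
cat > diag.py <<'E'
from kin import *
mid=np.array([508,249,101.])
for phi in (15,20,25,30):
  for back,up in ((110,40),(110,0),(70,0),(70,20)):
    R=oriP(-13.3,-45,phi);P=mid-R[:,2]*back+[0,0,up];o=[]
    for q3 in (-60,-50,-40,-30,-20):
        q=ik(P,R,np.array([25,36,-40,116,-40,40,107]),q3)
        o.append((q3,marg(q).min().round(0),int(marg(q).argmin())+1) if q is not None else None)
    print(phi,back,up,o)
E
python3 diag.py
```

```text
15 110 40 [(-60, np.float64(10.0), 3), (-50, np.float64(20.0), 3), (-40, np.float64(22.0), 5), (-30, np.float64(17.0), 5), (-20, np.float64(14.0), 5)]
15 110 0 [(-60, np.float64(10.0), 3), (-50, np.float64(20.0), 3), (-40, np.float64(23.0), 5), (-30, np.float64(18.0), 5), (-20, np.float64(13.0), 5)]
15 70 0 [(-60, np.float64(10.0), 3), (-50, np.float64(20.0), 3), (-40, np.float64(22.0), 5), (-30, np.float64(15.0), 5), (-20, np.float64(10.0), 5)]
15 70 20 [(-60, np.float64(10.0), 3), (-50, np.float64(20.0), 3), (-40, np.float64(21.0), 5), (-30, np.float64(16.0), 5), (-20, np.float64(11.0), 5)]
20 110 40 [(-60, np.float64(10.0), 3), (-50, np.float64(20.0), 3), (-40, np.float64(26.0), 5), (-30, np.float64(21.0), 5), (-20, np.float64(17.0), 5)]
20 110 0 [(-60, np.float64(10.0), 3), (-50, np.float64(20.0), 3), (-40, np.float64(27.0), 5), (-30, np.float64(21.0), 5), (-20, np.float64(17.0), 5)]
20 70 0 [(-60, np.float64(10.0), 3), (-50, np.float64(20.0), 3), (-40, np.float64(26.0), 5), (-30, np.float64(20.0), 5), (-20, np.float64(14.0), 5)]
20 70 20 [(-60, np.float64(10.0), 3), (-50, np.flo
[... 599 characters left out ...]
oat64(20.0), 3), (-40, np.float64(29.0), 5), (-30, np.float64(23.0), 5), (-20, np.float64(18.0), 5)]
30 110 40 [(-60, np.float64(10.0), 3), (-50, np.float64(20.0), 3), (-40, np.float64(30.0), 3), (-30, np.float64(27.0), 5), (-20, np.float64(22.0), 5)]
30 110 0 [(-60, np.float64(10.0), 3), (-50, np.float64(20.0), 3), (-40, np.float64(30.0), 3), (-30, np.float64(27.0), 5), (-20, np.float64(22.0), 5)]
30 70 0 [(-60, np.float64(10.0), 3), (-50, np.float64(20.0), 3), (-40, np.float64(30.0), 3), (-30, np.float64(26.0), 5), (-20, np.float64(20.0), 5)]
30 70 20 [(-60, np.float64(10.0), 3), (-50, np.float64(20.0), 3), (-40, np.float64(30.0), 3), (-30, np.float64(26.0), 5), (-20, np.float64(20.0), 5)]
```

```bash
cat >> kin.py <<'E'
_a=PP[7:14];_d=PP[14:21];_RX=[Rx(x) for x in al]
def FJ(q):
    R=np.eye(3);p=np.zeros(3);Z=[];O=[]
    for i in range(7):
        p=p+R@np.array([_a[i],0,0]);R=R@_RX[i];Z.append(R[:,2]*SG[i]);O.append(p);p=p+R[:,2]*_d[i]
        R=R@Rz(SG[i]*np.radians(q[i])+PP[i])
    Z=np.array(Z);O=np.array(O)
    return p,R,np.vstack([np.cross(Z,p-O).T*np.pi/180/10,Z.T]),O
def F(q):
    p,R,_,_=FJ(q);return M(R,p)
def sim(q,P,R,n=None):
    q=np.array(q,float);P0,R0,_,_=FJ(q);rv=Ro.from_matrix(R@R0.T).as_rotvec()
    if n is None:n=int(max(4,np.linalg.norm(P-P0)/15,np.degrees(np.linalg.norm(rv))/3))
    tr=[]
    for i in range(1,n+1):
        f=i/n;Pt=P0+f*(P-P0);Rt=Ro.from_rotvec(rv*f).as_matrix()@R0
        for _ in range(2):
            p,r,j,O=FJ(q)
            e=np.r_[(Pt-p)/10,Ro.from_matrix(Rt@r.T).as_rotvec(degrees=True)]
            q=q+j.T@np.linalg.solve(j@j.T+1e-6*np.eye(6),e)
        tr.append(q.copy())
    return q,np.array(tr)
E
sed -i '/^t0=time/,$d' beam.py; cat >> beam.py <<'E'
C=pose((560,5,300,0,0,0))
def fin(q):
    a=seg(q,*C)
    if a is None:return 1e3,None
    b=seg(a[0],Pw,Rw)
    if b is None:return 200+a[0][2],None
    m=marg(b[0]).min()
    return b[0][2],(m,a[1]+b[1],b[0])
t0=time.time();done=[]
for depth in range(4):
    new=[]
    for q,c,path in beam:
        for i in rng.choice(len(wp),150,replace=False):
            P,R=pose(wp[i]);s=seg(q,P,R)
            if s is None or c+s[1]>70:continue
            new.append((s[0],c+s[1],path+[wp[i]]))
        if time.time()-t0>450:break
    sc=[]
    for n in new:
        v,f=fin(n[0]);sc.append(max(v,-45)+0.6*n[1])
        if f is not None:done.append((f[0],n[1]+f[1],f[2],n[2]))
    o=np.argsort(sc)[:14];beam=[new[i] for i in o]
    print(depth,len(new),[(round(sc[i]-.6*new[i][1]),round(new[i][1])) for i in o[:5]],round(time.time()-t0),flush=True)
    if time.time()-t0>430:break
done.sort(key=lambda d:-(min(d[0],20)-0.3*d[1]))
for d in done[:8]:print(d[0].round(1),round(d[1]),d[2].round(0),d[3])
pickle.dump(done[:40],open('done.pkl','wb'))
E
timeout 575 python3 beam.py
```

```text
0 66 [(243, 18), (244, 19), (248, 14), (247, 15), (247, 18)] 4
1 827 [(-45, 31), (-45, 31), (-38, 22), (-44, 33), (-32, 22)] 65
2 1133 [(-45, 23), (-45, 25), (-45, 28), (-45, 28), (-45, 28)] 140
3 1168 [(-45, 23), (-45, 28), (-45, 29), (-45, 30), (-45, 30)] 243
23.4 40 [ 38.  32. -47. 106. -28.  62.  95.] [(450, 0, 450, -45, 0, 0), (560, 30, 450, -45, 0, -60), (670, 30, 450, -45, 0, -60)]
23.4 40 [ 38.  32. -47. 106. -28.  62.  95.] [(450, 0, 450, -45, 0, 0), (560, 30, 450, -45, 0, -60), (670, 30, 450, -45, 0, -60), (670, 30, 450, -45, 0, -60)]
22.0 41 [ 27.  28. -32. 107. -37.  65. 103.] [(450, 0, 450, -45, 0, 0), (560, 0, 450, -45, -30, -60)]
21.5 41 [ 26.  28. -31. 107. -37.  65. 103.] [(450, 0, 450, -45, 0, 0), (670, 0, 450, -45, -30, -60)]
21.5 41 [ 26.  28. -31. 107. -37.  65. 103.] [(450, 0, 450, -45, 0, 0), (670, 0, 450, -45, -30, -60), (670, 0, 450, -45, -30, -60)]
21.9 41 [ 27.  28. -32. 107. -37.  65. 103.] [(450, 0, 450, -45, 0, 0), (450, 30, 450, 0, -30, -60), (560, 30, 300, 0, 0, -60)]
25.1 41 [ 32.  30. -38. 106. -33.  64. 100.] [(450, 30, 300, -45, 0, 0), (670, 0, 450, -45, -30, -60)]
25.1 41 [ 32.  30. -38. 106. -33.  64. 100.] [(450, 30, 300, -45, 0, 0), (670, 0, 450, -45, -30, -60), (670, 0, 450, -45, -30, -60)]
```

```bash
cat > chk.py <<'E'
from kin import *
q0=pickle.load(open('log.pkl','rb'))[-1][0]
mid=np.array([508,249,101.]);Rw=oriP(-13.3,-45,20);Pw=mid-Rw[:,2]*110+[0,0,40]
def pose(w):
    r,b,z,tilt,phi,dy=w;b=np.radians(b);return np.array([r*np.cos(b),r*np.sin(b),z]),oriP(-12+dy,tilt,phi)
rng=np.random.default_rng(1)
seen=set()
for d in pickle.load(open('done.pkl','rb'))[:30]:
    ws=[w for i,w in enumerate(d[3]) if i==0 or w!=d[3][i-1]]
    if str(ws) in seen: continue
    seen.add(str(ws))
    fin=[];mm=[];el=[];mx=[]
    for k in range(4):
        q=q0;ok=True;tm=99;ze=999;md=0
        for w in [pose(w) for w in ws]+[pose((560,5,300,0,0,0)),(Pw,Rw)]:
            P,R=w
            if k: P=P+rng.normal(0,8,3);R=R@Ro.from_euler('xyz',rng.normal(0,2,3),degrees=True).as_matrix()
            qo=q;q,tr=sim(q,P,R);tm=min(tm,marg(tr).min());ze=min(ze,min(FJ(x)[3][[3,5],2].min() for x in tr));md=max(md,np.abs(np.diff(np.vstack([qo,tr]),axis=0)).max())
        fin.append(round(q[2]));mm.append(round(tm));el.append(round(ze));mx.append(round(md))
    print(round(d[1]),ws,'q3',fin,'minmarg',mm,'zmin',el,'maxstep',mx)
E
python3 chk.py
```

```text
40 [(450, 0, 450, -45, 0, 0), (560, 30, 450, -45, 0, -60), (670, 30, 450, -45, 0, -60)] q3 [-47, -47, -39, -48] minmarg [5, 5, 5, 6] zmin [450, 444, 460, 443] maxstep [9, 9, 9, 9]
41 [(450, 0, 450, -45, 0, 0), (560, 0, 450, -45, -30, -60)] q3 [-33, -38, -22, -28] minmarg [4, 5, 5, 5] zmin [450, 446, 442, 430] maxstep [6, 6, 7, 7]
41 [(450, 0, 450, -45, 0, 0), (670, 0, 450, -45, -30, -60)] q3 [-29, -23, -32, -34] minmarg [8, 9, 8, 9] zmin [450, 464, 458, 457] maxstep [10, 9, 11, 10]
41 [(450, 0, 450, -45, 0, 0), (450, 30, 450, 0, -30, -60), (560, 30, 300, 0, 0, -60)] q3 [-30, -28, -27, -28] minmarg [6, 6, 7, 7] zmin [450, 453, 451, 446] maxstep [7, 6, 8, 9]
41 [(450, 30, 300, -45, 0, 0), (670, 0, 450, -45, -30, -60)] q3 [-36, -45, -46, -39] minmarg [6, 5, 6, 5] zmin [450, 457, 454, 447] maxstep [7, 8, 8, 7]
41 [(450, 0, 450, -45, 0, 0), (560, 30, 450, -45, 0, -60), (670, 0, 300, 0, -30, 0)] q3 [-27, -28, -23, -19] minmarg [5, 4, 5, 7] zmin [450, 453, 448, 453] maxstep [8, 8, 9, 9]
42 [(450, 0, 450, -45, 0, 0), (450, 30, 300, 0, -30, -60), (560, 30, 300, 0, 0, -60)] q3 [-30, -30, -38, 
[... 2912 characters left out ...]
 [6, 6, 7, 6]
44 [(450, 30, 300, -45, 0, 0), (670, 0, 450, -45, -30, -60), (670, 0, 300, 0, 0, 0)] q3 [-45, -57, -27, -62] minmarg [6, 7, 8, 6] zmin [450, 449, 440, 455] maxstep [7, 8, 7, 7]
45 [(450, 0, 450, -45, 0, 0), (560, 0, 450, -45, -30, -60), (450, 0, 300, 0, 0, -60)] q3 [-47, -49, -50, -59] minmarg [4, 4, 3, 2] zmin [450, 446, 441, 458] maxstep [6, 7, 6, 7]
42 [(450, 0, 450, -45, 0, 0), (450, 30, 450, 0, -30, -60), (670, 0, 300, 0, 0, 0)] q3 [-24, -19, -27, -27] minmarg [6, 6, 5, 6] zmin [450, 444, 435, 463] maxstep [7, 6, 12, 7]
45 [(670, -35, 450, -45, -30, -60), (560, 30, 300, 45, -30, 0)] q3 [-29, -24, -38, -35] minmarg [7, 8, 6, 6] zmin [450, 448, 453, 446] maxstep [5, 5, 5, 5]
```

The candidate with waypoints (450,0,450,-45°) and (670,0,450,-45°,φ-30,yaw-60) holds at least 8° of joint margin, also when perturbed. I'll follow it, checking after each call.

```bash
cat > step.py <<'E'
import sys
from bench import env
from h import *
import kin
def step(P,R,k=5,quiet=False):
    """print the rows for a proportional move towards P,R; sim joints"""
    st=log(env.state());R0=RPY(st['eef_rot']);d=R0.T@(np.array(P,float)-st['tool_pos'])/10
    r=Ro.from_matrix(R0.T@R).as_rotvec(degrees=True)
    q,tr=kin.sim(st['qpos'],np.array(P,float),R)
    dq=np.abs(np.diff(np.vstack([st['qpos'],tr]),axis=0))
    rate=np.array([108.29,108.29,136.94,136.94,172.46,172.46,172.46])*.7/12
    n=max(np.linalg.norm(d)/4.1,np.linalg.norm(r)/7.1,(dq/rate).max(1).sum())
    N=int(np.ceil(n));print('total',d.round(2),r.round(1),'rows needed',round(n,1),'end q',q.round(0),'minmarg',kin.marg(tr).min().round(1))
    N=max(N,5)
    for i in range(1,6):
        f=min(1,i/N);print(', '.join('%g'%x for x in np.r_[(d*f).round(2),(r*f).round(1)]),end=',  ')
    print()
def pose(r,b,z,tilt,phi,dy):
    b=np.radians(b);return np.array([r*np.cos(b),r*np.sin(b),z]),kin.oriP(-12+dy,tilt,phi)
if __name__=='__main__': step(*pose(*[float(x) for x in sys.argv[1:7]]))
E
python3 step.py 450 0 450 -45 0 0
```

```text
9.52 [478.9  10.4 195.2] [ 180.     0.4 -177.1] q [-62.  11.  60. 120. -12.  54.  98.] F [ 7.4 -4.8  8.1] 0.5
total [  2.77  -0.88 -25.5 ] [-44.7  -5.5  14.3] rows needed 6.6 end q [-56. -19.  66. 110. -28.  77.  94.] minmarg 9.4
0.4, -0.13, -3.64, -6.4, -0.8, 2,  0.79, -0.25, -7.29, -12.8, -1.6, 4.1,  1.19, -0.38, -10.93, -19.1, -2.4, 6.1,  1.58, -0.5, -14.57, -25.5, -3.1, 8.1,  1.98, -0.63, -18.21, -31.9, -3.9, 10.2,
```

>>> move_arm --deltas '[0.4, -0.1, -3.6, -6.4, -0.8, 2, 0.8, -0.3, -7.3, -12.8, -1.6, 4, 1.2, -0.4, -10.9, -19, -2.4, 6, 1.6, -0.5, -14.6, -25.5, -3.1, 8, 2, -0.6, -18.2, -32, -3.9, 10]' --claw 1

```text
t: 9.93
tool_pos: [456.3, 3.8, 372.4]
eef_rot: [147.5, 1.1, 172.4]
contact_force: [0.8, -0.3, 0.3]
opening: 0.818
```

```bash
python3 step.py 450 0 450 -45 0 0
```

```text
9.93 [456.3   3.8 372.4] [147.5   1.1 172.4] q [-57. -12.  65. 113. -23.  73.  98.] F [ 0.8 -0.3  0.3] 0.82
total [ 0.42  3.79 -6.8 ] [-12.4  -1.9   4.1] rows needed 1.9 end q [-55. -18.  66. 110. -29.  78.  95.] minmarg 10.4
0.08, 0.76, -1.36, -2.5, -0.4, 0.8,  0.17, 1.52, -2.72, -5, -0.7, 1.6,  0.25, 2.27, -4.08, -7.5, -1.1, 2.5,  0.34, 3.03, -5.44, -9.9, -1.5, 3.3,  0.42, 3.79, -6.8, -12.4, -1.9, 4.1,
```

>>> move_arm --deltas '[0.1, 1.3, -2.3, -4, -0.6, 1.4, 0.2, 2.5, -4.6, -8, -1.2, 2.8, 0.4, 3.8, -6.8, -12.4, -1.9, 4, 0.4, 3.8, -6.8, -12.4, -1.9, 4, 0.4, 3.8, -6.8, -12.4, -1.9, 4]'

```text
t: 10.35
tool_pos: [450.4, 0.4, 447.7]
eef_rot: [135.4, 0.1, 168.1]
contact_force: [-0.1, 0.9, -0.5]
opening: 1.0
```

```bash
python3 step.py 670 0 450 -45 -30 -60
```

```text
10.35 [4.504e+02 4.000e-01 4.477e+02] [1.354e+02 1.000e-01 1.681e+02] q [-55. -18.  66. 110. -29.  78.  95.] F [-0.1  0.9 -0.5] 1.0
total [-21.49   3.32   3.02] [ 11.3 -70.8  43.2] rows needed 15.2 end q [ 10.  -4. -31. 113.  53.  39. -49.] minmarg 8.6
-1.34, 0.21, 0.19, 0.7, -4.4, 2.7,  -2.69, 0.41, 0.38, 1.4, -8.8, 5.4,  -4.03, 0.62, 0.57, 2.1, -13.3, 8.1,  -5.37, 0.83, 0.76, 2.8, -17.7, 10.8,  -6.72, 1.04, 0.94, 3.5, -22.1, 13.5,
```

>>> move_arm --deltas '[-1.4, 0.2, 0.2, 0.7, -4.6, 2.8, -2.8, 0.4, 0.4, 1.5, -9.2, 5.6, -4.2, 0.6, 0.6, 2.2, -13.8, 8.4, -5.6, 0.8, 0.8, 3, -18.5, 11.2, -7, 1, 1, 3.7, -23, 14]'

```text
t: 10.77
tool_pos: [522.4, 1.4, 446.1]
eef_rot: [137.6, 7.3, 142.0]
contact_force: [0.9, -0.6, -0.8]
opening: 0.999
```

```bash
python3 step.py 670 0 450 -45 -30 -60
```

```text
10.77 [522.4   1.4 446.1] [137.6   7.3 142. ] q [-36. -20.  40. 116. -24.  52.  71.] F [ 0.9 -0.6 -0.8] 1.0
total [-11.67   5.88   6.86] [  7.4 -47.6  29.3] rows needed 12.0 end q [ 10.  -4. -30. 113.  53.  39. -49.] minmarg 9.0
-0.97, 0.49, 0.57, 0.6, -4, 2.4,  -1.94, 0.98, 1.14, 1.2, -7.9, 4.9,  -2.92, 1.47, 1.72, 1.9, -11.9, 7.3,  -3.89, 1.96, 2.29, 2.5, -15.9, 9.8,  -4.86, 2.45, 2.86, 3.1, -19.8, 12.2,
```

>>> move_arm --deltas '[-1, 0.5, 0.6, 0.6, -4, 2.4, -2, 1, 1.2, 1.2, -8, 4.9, -3, 1.5, 1.7, 1.9, -12, 7.3, -3.9, 2, 2.3, 2.5, -16, 9.8, -4.9, 2.5, 2.9, 3.1, -20, 12.2]'

```text
t: 11.18
tool_pos: [584.5, 1.9, 447.4]
eef_rot: [136.5, 13.7, 119.2]
contact_force: [-0.3, -0.9, 0.2]
opening: 0.999
```

```bash
python3 step.py 670 0 450 -45 -30 -60
```

```text
11.18 [584.5   1.9 447.4] [136.5  13.7 119.2] q [-18. -16.  14. 119.  -9.  32.  37.] F [-0.3 -0.9  0.2] 1.0
total [-4.27  4.82  5.63] [  4.4 -27.8  17.1] rows needed 8.6 end q [ 10.  -4. -31. 113.  53.  39. -49.] minmarg 13.1
-0.47, 0.54, 0.63, 0.5, -3.1, 1.9,  -0.95, 1.07, 1.25, 1, -6.2, 3.8,  -1.42, 1.61, 1.88, 1.5, -9.3, 5.7,  -1.9, 2.14, 2.5, 1.9, -12.3, 7.6,  -2.37, 2.68, 3.13, 2.4, -15.4, 9.5,
```

>>> move_arm --deltas '[-0.5, 0.5, 0.6, 0.5, -3.1, 1.9, -1, 1.1, 1.3, 1, -6.2, 3.8, -1.4, 1.6, 1.9, 1.5, -9.3, 5.7, -1.9, 2.1, 2.5, 1.9, -12.3, 7.6, -2.4, 2.7, 3.1, 2.4, -15.4, 9.5]'

```text
t: 11.6
tool_pos: [631.2, 0.6, 448.5]
eef_rot: [134.1, 17.9, 101.3]
contact_force: [-0.1, 0.1, 0.3]
opening: 1.0
```

```bash
python3 step.py 670 0 450 -45 -30 -60
```

```text
11.6 [6.312e+02 6.000e-01 4.485e+02] [134.1  17.9 101.3] q [  3. -11. -15. 118.  23.  27.  -9.] F [-0.1  0.1  0.3] 1.0
total [-0.82  2.56  2.79] [  1.9 -12.7   7.8] rows needed 4.0 end q [ 10.  -4. -31. 113.  53.  39. -49.] minmarg 18.9
-0.16, 0.51, 0.56, 0.4, -2.5, 1.6,  -0.33, 1.02, 1.12, 0.8, -5.1, 3.1,  -0.49, 1.54, 1.68, 1.2, -7.6, 4.7,  -0.66, 2.05, 2.24, 1.6, -10.2, 6.2,  -0.82, 2.56, 2.79, 1.9, -12.7, 7.8,
```

>>> move_arm --deltas '[-0.2, 0.5, 0.6, 0.4, -2.5, 1.6, -0.3, 1, 1.1, 0.8, -5.1, 3.1, -0.5, 1.5, 1.7, 1.2, -7.6, 4.7, -0.7, 2, 2.2, 1.6, -10.2, 6.2, -0.8, 2.6, 2.8, 1.9, -12.7, 7.8]'

```text
t: 12.02
tool_pos: [670.2, -0.3, 450.8]
eef_rot: [130.8, 20.7, 85.7]
contact_force: [-0.1, -0.8, -1.2]
opening: 1.0
```

```bash
python3 step.py 560 5 300 0 0 0; python3 - <<'E'
from kin import *
from bench import env
q=env.state()['qpos']
mid=np.array([508,249,101.]);Rw=oriP(-13.3,-45,20);Pw=mid-Rw[:,2]*110+[0,0,40]
from step import pose
gm=np.array([500.4,-260.4,101])
def chain(q,ws):
    for n,P,R in ws:
        q,tr=sim(q,P,R);print(n,q.round(0),'minmarg',marg(tr).min().round(1))
C=pose(560,5,300,0,0,0)
Rg=oriP(-11.3,45,20)
tail=[('pre',Pw,Rw),('grasp',mid+Rw[:,2]*6,Rw),('lift',mid+[0,0,140],Rw),('down',np.array([540,100,280]),oriP(-12,0,20)),('tilt',np.array([530,-150,270]),Rg),('above',gm-Rg[:,2]*0+[0,0,100],Rg),('green',gm+Rg[:,2]*6,Rg)]
chain(q,[('C',*C)]+tail);print();chain(q,tail)
E
```

```text
12.02 [ 6.702e+02 -3.000e-01  4.508e+02] [130.8  20.7  85.7] q [ 10.  -4. -31. 113.  53.  39. -49.] F [-0.1 -0.8 -1.2] 1.0
total [  9.13 -17.15  -0.48] [ 25.4  49.6 -67.3] rows needed 12.3 end q [  6.  11. -21. 100.   4.  70.  63.] minmarg 23.8
0.7, -1.32, -0.04, 2, 3.8, -5.2,  1.4, -2.64, -0.07, 3.9, 7.6, -10.4,  2.11, -3.96, -0.11, 5.9, 11.5, -15.5,  2.81, -5.28, -0.15, 7.8, 15.3, -20.7,  3.51, -6.6, -0.18, 9.8, 19.1, -25.9,  
C [  6.  11. -21. 100.   4.  70.  63.] minmarg 23.8
pre [ 25.  28. -29. 107. -38.  66. 104.] minmarg 20.5
grasp [ 19.  37. -32. 113. -42.  49. 109.] minmarg 16.9
lift [ 20.  24. -32. 109. -41.  62.  99.] minmarg 17.0
down [  3.  23. -20.  90.  -2.  86.  62.] minmarg 19.9
tilt [-4. 30. -9. 92. 32. 99. 51.] minmarg 18.1
above [ 3. 32. -6. 99. 37. 88. 53.] minmarg 19.6
green [  4.  39.  -6. 101.  39.  80.  47.] minmarg 31.1

pre [ -4.  25.   7. 108. -51.  74. 116.] minmarg 4.8
grasp [ -8.  33.   2. 115. -60.  60. 124.] minmarg -1.5
lift [ -9.  21.   5. 111. -54.  70. 109.] minmarg -0.7
down [-23.  22.  15.  92. -12.  86.  72.] minmarg 8.1
tilt [-27.  32.  25.  93.  22.  92.  62.] minmarg 25.4
above [-20.  34.  26. 100.  25.  79.  65.] minmarg 27.3
green [-18.  42.  24. 103.  24.  70.  60.] minmarg 38.2
```

Simulated through C, the whole chain of grasp, lift, flip and green placing keeps at least 17° of margin. Proceeding.

>>> move_arm --deltas '[0.7, -1.3, 0, 2, 3.8, -5.2, 1.4, -2.7, -0.1, 4, 7.7, -10.5, 2.1, -4, -0.1, 6, 11.5, -15.7, 2.8, -5.3, -0.2, 8, 15.4, -21, 3.5, -6.6, -0.2, 9.9, 19.2, -26]'

```text
t: 12.43
tool_pos: [628.1, 17.7, 395.1]
eef_rot: [149.2, 22.4, 113.3]
contact_force: [-0.1, 0.0, 0.2]
opening: 1.0
```

```bash
python3 step.py 560 5 300 0 0 0
```

```text
12.43 [628.1  17.7 395.1] [149.2  22.4 113.3] q [  8.  -4. -22. 113.  21.  38.   2.] F [-0.1  0.   0.2] 1.0
total [ 8.83 -7.89  3.04] [ 17.4  34.3 -46.7] rows needed 8.5 end q [  6.  11. -20. 100.   4.  70.  63.] minmarg 24.3
0.98, -0.88, 0.34, 1.9, 3.8, -5.2,  1.96, -1.75, 0.67, 3.9, 7.6, -10.4,  2.94, -2.63, 1.01, 5.8, 11.4, -15.6,  3.92, -3.51, 1.35, 7.8, 15.3, -20.8,  4.9, -4.38, 1.69, 9.7, 19.1, -26,
```

>>> move_arm --deltas '[1, -0.9, 0.3, 2, 3.9, -5.3, 2, -1.8, 0.7, 4, 7.8, -10.6, 3, -2.7, 1, 6, 11.7, -16, 4, -3.5, 1.4, 8, 15.5, -21.2, 5, -4.4, 1.7, 9.9, 19.4, -26.5]'

```text
t: 12.85
tool_pos: [589.0, 35.6, 341.9]
eef_rot: [169.9, 13.2, 146.5]
contact_force: [-0.3, -0.1, 0.6]
opening: 1.0
```

```bash
python3 step.py 560 5 300 0 0 0; python3 - <<'E'
from kin import *
from bench import env
from step import step
mid=np.array([508,249,101.]);Rw=oriP(-13.3,-45,20);Pw=mid-Rw[:,2]*110+[0,0,40]
step(Pw,Rw)
E
```

```text
12.85 [589.   35.6 341.9] [169.9  13.2 146.5] q [  7.   3. -18. 106.   3.  55.  45.] F [-0.3 -0.1  0.6] 1.0
total [ 4.19 -1.2   3.16] [  7.5  14.9 -20.2] rows needed 3.7 end q [  6.  11. -20. 100.   4.  70.  63.] minmarg 32.1
0.84, -0.24, 0.63, 1.5, 3, -4,  1.68, -0.48, 1.26, 3, 5.9, -8.1,  2.52, -0.72, 1.9, 4.5, 8.9, -12.1,  3.36, -0.96, 2.53, 6, 11.9, -16.2,  4.19, -1.2, 3.16, 7.5, 14.9, -20.2,  
12.85 [589.   35.6 341.9] [169.9  13.2 146.5] q [  7.   3. -18. 106.   3.  55.  45.] F [-0.3 -0.1  0.6] 1.0
total [15.07  5.94 10.82] [-34.6  40.5 -18.5] rows needed 7.9 end q [ 21.  27. -24. 107. -40.  67. 106.] minmarg 18.3
1.88, 0.74, 1.35, -4.3, 5.1, -2.3,  3.77, 1.49, 2.7, -8.6, 10.1, -4.6,  5.65, 2.23, 4.06, -13, 15.2, -6.9,  7.53, 2.97, 5.41, -17.3, 20.2, -9.2,  9.42, 3.71, 6.76, -21.6, 25.3, -11.6,
```

>>> move_arm --deltas '[0.8, -0.2, 0.6, 1.5, 3, -4, 1.7, -0.5, 1.3, 3, 6, -8, 2.5, -0.7, 1.9, 4.5, 9, -12, 3.4, -1, 2.5, 6, 12, -16, 4.2, -1.2, 3.2, 7.5, 15, -20]'

```text
t: 13.27
tool_pos: [558.2, 48.8, 299.4]
eef_rot: [179.9, -0.1, 167.7]
contact_force: [0.4, -0.5, -0.2]
opening: 1.0
```

```bash
python3 - <<'E'
from kin import *
from bench import env
from step import step
mid=np.array([508,249,101.]);Rw=oriP(-13.3,-45,20);Pw=mid-Rw[:,2]*110+[0,0,40]
step(Pw,Rw)
E
```

```text
13.27 [558.2  48.8 299.4] [ 1.799e+02 -1.000e-01  1.677e+02] q [  6.  11. -20. 100.   4.  70.  62.] F [ 0.4 -0.5 -0.2] 1.0
total [ 5.52 11.11  8.56] [-44.6  18.5  -6.9] rows needed 6.9 end q [ 24.  27. -28. 107. -38.  66. 104.] minmarg 20.1
0.79, 1.59, 1.22, -6.4, 2.6, -1,  1.58, 3.18, 2.44, -12.7, 5.3, -2,  2.37, 4.76, 3.67, -19.1, 7.9, -3,  3.16, 6.35, 4.89, -25.5, 10.5, -4,  3.94, 7.94, 6.11, -31.9, 13.2, -5,
```

>>> move_arm --deltas '[0.8, 1.6, 1.2, -6.4, 2.6, -1, 1.6, 3.2, 2.4, -12.8, 5.3, -2, 2.4, 4.8, 3.7, -19.1, 7.9, -3, 3.2, 6.4, 4.9, -25.5, 10.5, -4, 3.9, 7.9, 6.1, -32, 13.2, -5]'

```text
t: 13.68
tool_pos: [538.0, 135.5, 239.6]
eef_rot: [146.5, -10.9, 176.0]
contact_force: [0.3, 0.3, -0.1]
opening: 0.997
```

```bash
python3 - <<'E'
from kin import *
from bench import env,camera,camera_params
from step import step
import cv2
p=camera_params('wrist');im=camera('wrist');cv2.imwrite('pics/w5.png',im);pickle.dump(p,open('w5.pkl','wb'))
mid=np.array([508,249,101.]);Rw=oriP(-13.3,-45,20);Pw=mid-Rw[:,2]*110+[0,0,40]
step(Pw,Rw)
E
```

```text
13.73 [536.1 134.7 234.8] [146.  -11.5 176.1] q [ 20.  21. -24. 105. -30.  65.  94.] F [-1.7 -3.4 -7. ] 1.0
total [0.63 1.56 3.76] [-11.7   5.1  -2.2] rows needed 1.8 end q [ 24.  27. -28. 107. -39.  66. 105.] minmarg 19.9
0.13, 0.31, 0.75, -2.3, 1, -0.4,  0.25, 0.62, 1.5, -4.7, 2, -0.9,  0.38, 0.93, 2.25, -7, 3.1, -1.3,  0.5, 1.25, 3.01, -9.3, 4.1, -1.7,  0.63, 1.56, 3.76, -11.7, 5.1, -2.2,
```

View pics/w5.png

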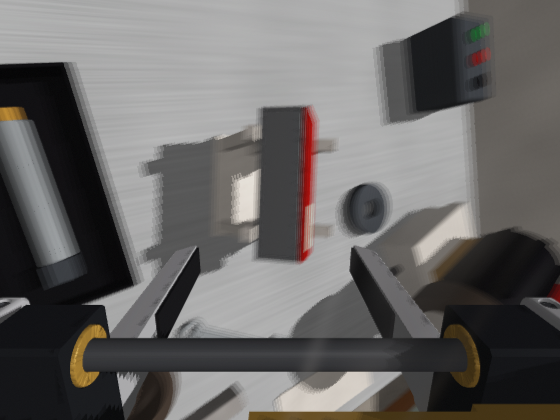

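>>> move_arm --deltas '[0.2, 0.5, 1.2, -4, 1.7, -0.7, 0.4, 1, 2.5, -8, 3.4, -1.4, 0.6, 1.6, 3.8, -11.7, 5, -2, 0.6, 1.6, 3.8, -11.7, 5, -2, 0.6, 1.6, 3.8, -11.7, 5, -2]'

```text
t: 14.15
tool_pos: [529.8, 168.8, 217.7]
eef_rot: [134.3, -13.7, -179.3]
contact_force: [-0.2, -0.2, 0.1]
opening: 1.003
```

```bash
python3 - <<'E'
from kin import *
from bench import env,camera,camera_params
from step import step
import cv2
from h import proj
camera('wrist')
p=camera_params('wrist');im=camera('wrist');cv2.imwrite('pics/w6.png',im);pickle.dump(p,open('w6.pkl','wb'))
mid=np.array([508,249,101.]);Rw=oriP(-13.3,-45,20);Pw=mid-Rw[:,2]*110+[0,0,40]
step(Pw,Rw)
E
```

```text
14.25 [530.7 169.  219.5] [ 134.3  -13.4 -179.3] q [ 23.  26. -27. 106. -38.  66. 104.] F [-0.2  0.3  0.6] 1.0
total [ 0.15 -0.41  0.43] [-1.   0.7  0.1] rows needed 0.2 end q [ 24.  27. -28. 107. -39.  66. 105.] minmarg 19.9
0.03, -0.08, 0.09, -0.2, 0.1, 0,  0.06, -0.16, 0.17, -0.4, 0.3, 0,  0.09, -0.24, 0.26, -0.6, 0.4, 0.1,  0.12, -0.32, 0.34, -0.8, 0.5, 0.1,  0.15, -0.41, 0.43, -1, 0.7, 0.1,
```

View pics/w6.png

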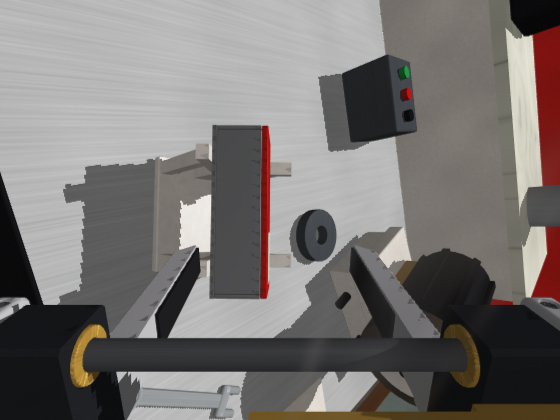

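Sharp view now: the grey upper side wall spans u 212 to 262 and v 125 to 298, with the red lid on its right side. I'll zoom in to triangulate its corners with the top view.

```bash
python3 - <<'E'
import cv2
t=cv2.imread('pics/top0.png');w=cv2.imread('pics/w6.png')
cv2.imwrite('pics/z1.png',cv2.resize(t[220:300,160:225],None,fx=7,fy=7,interpolation=cv2.INTER_NEAREST))
cv2.imwrite('pics/z2.png',cv2.resize(w[115:310,195:295],None,fx=3,fy=3,interpolation=cv2.INTER_NEAREST))
E
```

```text
(no output)
```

View pics/z1.png

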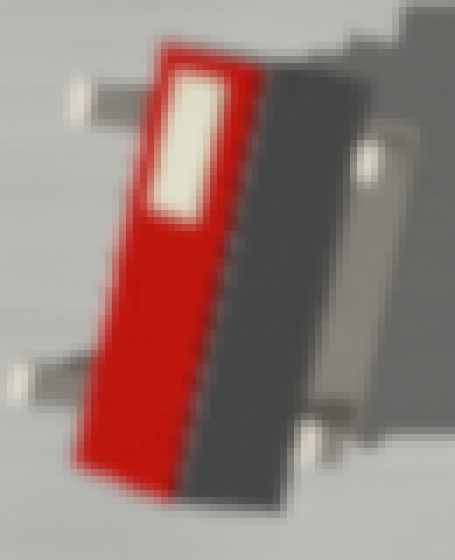

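View pics/z2.png

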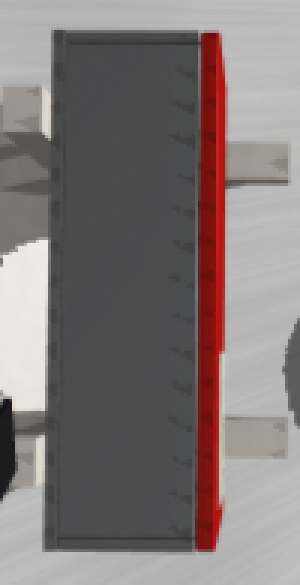

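```bash
python3 - <<'E'
from bench import camera_params
from h import *
T=camera_params('top');W=pickle.load(open('w6.pkl','rb'))
pts={}
for n,a,b in (('farfl',(212.1,230.3),(209.3,298.3)),('nearfl',(200.4,292.9),(212.3,125)),('farlid',(197.9,229.3),(260.3,298.3)),('nearlid',(185.3,291.4),(261.7,125))):
    pts[n],g=tri(T,[a],W,[b]);print(n,pts[n].round(1),round(g,1))
P=pts
e=(P['farfl']-P['nearfl']+P['farlid']-P['nearlid'])/2;print('len',np.linalg.norm(e),'yaw',np.degrees(np.arctan2(e[1],e[0])),'dz',e[2])
j=(P['farlid']-P['farfl']+P['nearlid']-P['nearfl'])/2;print('h',np.linalg.norm(j),j.round(1),'elev',np.degrees(np.arcsin(j[2]/np.linalg.norm(j))))
c=np.mean(list(P.values()),0);print('centre side face',c.round(1))
eu=e*[1,1,0];eu/=np.linalg.norm(eu);s=np.cross([0,0,1],eu);jj=(s+[0,0,1])/2**.5;aa=(s-[0,0,1])/2**.5
print('mid',(c+3*jj+32*aa).round(1))
# white rib ends from w6 at z=112 : for vee centre
E
```

```text
farfl [579.7 190.5  98.8] 0.4
nearfl [421.7 223.2 106.1] 0.7
farlid [583.8 219.8 137.5] 1.7
nearlid [429.5 255.3 138.2] 0.1
len 159.89966120046768 yaw -12.334069839250995 dz -4.047398895107591
h 47.228665711025364 [ 5.9 30.7 35.4] elev 48.53097621687863
centre side face [503.7 222.2 120.2]
mid [509.  246.4  99.6]
```

The corners agree with the given sizes: length 159.9, height 47, elevation 48.5°, centre z 99.6 against 101 expected. I'll take the mid as (508.7, 247.3, 100.4) at yaw -12.5° and align on the approach line first.

```bash
cat > wg.py <<'E'
from kin import *
from step import step
import sys
mid=np.array([508.7,247.3,100.4]);Rw=oriP(-12.5,-45,20)
step(mid+Rw[:,2]*float(sys.argv[1]),Rw)
E
python3 wg.py -80
```

```text
14.25 [530.7 169.  219.5] [ 134.3  -13.4 -179.3] q [ 23.  26. -27. 106. -38.  66. 104.] F [-0.2  0.3  0.6] 1.0
total [-0.9  -3.26  6.05] [-0.8  1.2 -0.4] rows needed 1.7 end q [ 22.  32. -28. 109. -39.  60. 108.] minmarg 19.8
-0.18, -0.65, 1.21, -0.2, 0.2, -0.1,  -0.36, -1.3, 2.42, -0.3, 0.5, -0.2,  -0.54, -1.96, 3.63, -0.5, 0.7, -0.3,  -0.72, -2.61, 4.84, -0.6, 1, -0.3,  -0.9, -3.26, 6.05, -0.8, 1.2, -0.4,
```

>>> move_arm --deltas '[-0.3, -1.1, 1.5, -0.3, 0.4, -0.1, -0.6, -2.2, 3.5, -0.6, 0.8, -0.3, -0.9, -3.3, 5.5, -0.8, 1.2, -0.4, -0.9, -3.3, 6, -0.8, 1.2, -0.4, -0.9, -3.3, 6, -0.8, 1.2, -0.4]'

```text
t: 14.67
tool_pos: [523.2, 189.9, 153.6]
eef_rot: [133.1, -14.1, -178.0]
contact_force: [0.2, 0.8, -0.1]
opening: 1.001
```

```bash
python3 wg.py 8; python3 - <<'E'
from bench import env,camera,camera_params
import cv2,pickle
cv2.imwrite('pics/s7.png',cv2.resize(camera('scene')[130:290,300:480],None,fx=3.5,fy=3.5,interpolation=cv2.INTER_CUBIC))
p=camera_params('wrist');cv2.imwrite('pics/w7.png',camera('wrist'));pickle.dump(p,open('w7.pkl','wb'))
E
python3 wg.py 8
```

```text
14.67 [523.2 189.9 153.6] [ 133.1  -14.1 -178. ] q [ 22.  32. -28. 109. -39.  60. 108.] F [ 0.2  0.8 -0.1] 1.0
total [-0.07 -0.03  8.76] [ 0.1 -0.1 -0. ] rows needed 2.1 end q [ 18.  37. -30. 113. -42.  49. 109.] minmarg 16.7
-0.01, -0.01, 1.75, 0, -0, -0,  -0.03, -0.01, 3.51, 0, -0, -0,  -0.04, -0.02, 5.26, 0.1, -0, -0,  -0.06, -0.03, 7.01, 0.1, -0, -0,  -0.07, -0.03, 8.76, 0.1, -0.1, -0,  
14.77 [524.4 189.1 154.9] [ 133.1  -13.9 -178.1] q [ 22.  32. -28. 109. -39.  60. 108.] F [ 0.5 -0.5  0.6] 1.0
total [ 0.03 -0.09  8.93] [0.1 0.1 0. ] rows needed 2.2 end q [ 18.  37. -30. 113. -42.  49. 109.] minmarg 16.7
0.01, -0.02, 1.79, 0, 0, 0,  0.01, -0.04, 3.57, 0, 0, 0,  0.02, -0.05, 5.36, 0.1, 0.1, 0,  0.02, -0.07, 7.14, 0.1, 0.1, 0,  0.03, -0.09, 8.93, 0.1, 0.1, 0,
```

View pics/w7.png

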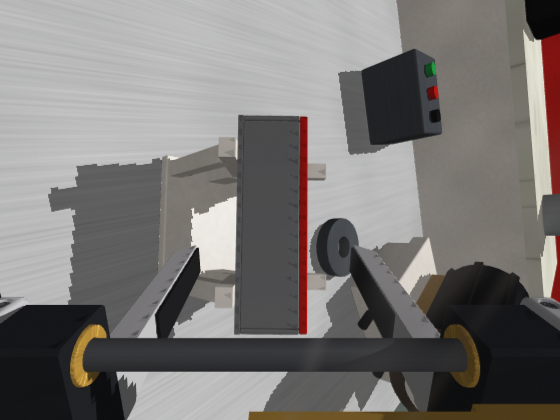

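View pics/s7.png

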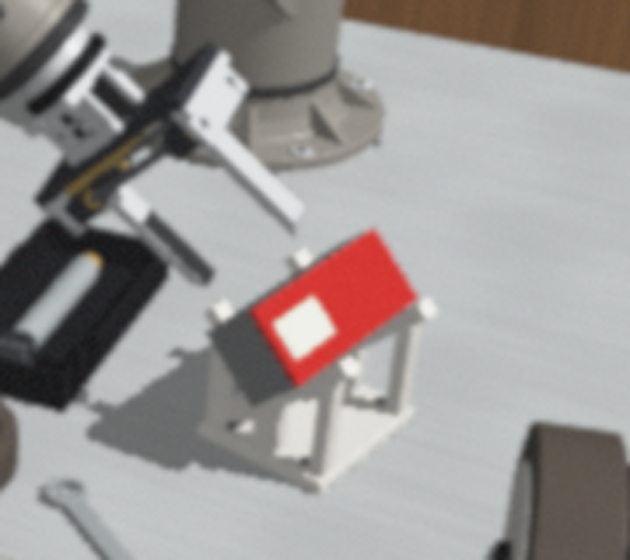

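In this wrist view the case's thickness is centred on column 272 while the jaw plane is near 274, so I'll shift -1.5 mm along tool y and go in.

>>> move_arm --deltas '[0, -0.15, 1.5, 0, 0, 0, 0, -0.2, 3.5, 0, 0, 0, 0, -0.2, 5.5, 0, 0, 0, 0, -0.2, 7.5, 0, 0, 0, 0, -0.2, 8.8, 0, 0, 0]'

```text
t: 15.18
tool_pos: [507.2, 252.2, 94.4]
eef_rot: [133.1, -13.9, -178.1]
contact_force: [-0.9, -0.2, -0.1]
opening: 0.999
```

```bash
python3 wg.py 8; python3 - <<'E'
from bench import env,camera,camera_params
import cv2,pickle
camera('top')
p=camera_params('wrist');cv2.imwrite('pics/w8.png',camera('wrist'));pickle.dump(p,open('w8.pkl','wb'))
cv2.imwrite('pics/s8.png',cv2.resize(camera('scene')[130:290,300:480],None,fx=3.5,fy=3.5,interpolation=cv2.INTER_CUBIC))
E
python3 wg.py 8
```

```text
15.18 [507.2 252.2  94.4] [ 133.1  -13.9 -178.1] q [ 18.  37. -30. 113. -42.  49. 110.] F [-0.9 -0.2 -0.1] 1.0
total [0.01 0.11 0.02] [0.1 0.1 0. ] rows needed 0.0 end q [ 18.  37. -30. 113. -42.  49. 109.] minmarg 16.6
0, 0.02, 0, 0, 0, 0,  0.01, 0.04, 0.01, 0.1, 0, 0,  0.01, 0.06, 0.01, 0.1, 0.1, 0,  0.01, 0.09, 0.01, 0.1, 0.1, 0,  0.01, 0.11, 0.02, 0.1, 0.1, 0,  
15.33 [507.3 251.5  94.8] [ 133.1  -14.  -178.1] q [ 18.  37. -30. 113. -42.  49. 110.] F [ 0.4 -0.7  0.5] 1.0
total [0.01 0.13 0.1 ] [0.2 0.  0. ] rows needed 0.0 end q [ 18.  37. -30. 113. -42.  49. 109.] minmarg 16.6
0, 0.03, 0.02, 0, 0, 0,  0, 0.05, 0.04, 0.1, 0, 0,  0.01, 0.08, 0.06, 0.1, 0, 0,  0.01, 0.11, 0.08, 0.1, 0, 0,  0.01, 0.13, 0.1, 0.2, 0, 0,
```

View pics/w8.png

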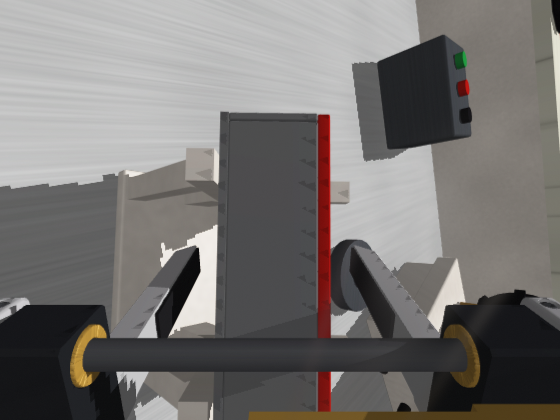

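View pics/s8.png

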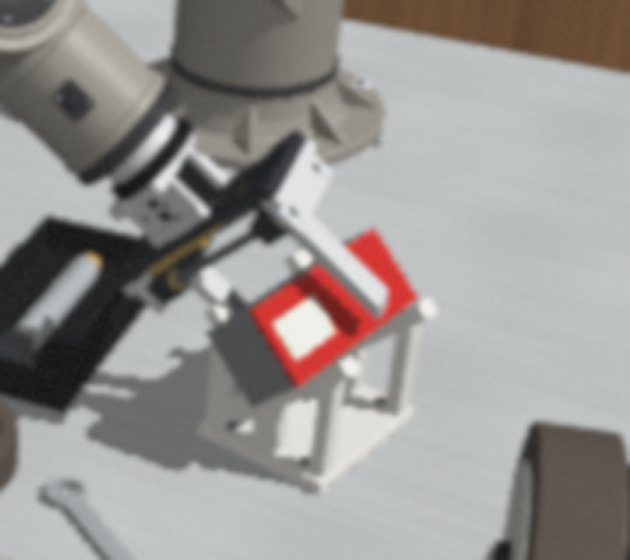

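The case now spans columns 220 to 330, centred at 275 between the fingers, and both fingers straddle it cleanly. Closing.

>>> move_arm --deltas '[0, 0, 0, 0, 0, 0, 0, 0, 0, 0, 0, 0, 0, 0, 0, 0, 0, 0, 0, 0, 0, 0, 0, 0, 0, 0, 0, 0, 0, 0]' --claw 0

```text
t: 15.75
tool_pos: [507.2, 251.0, 94.0]
eef_rot: [133.1, -14.0, -178.2]
contact_force: [-0.5, 0.5, 0.6]
opening: 0.684
```

>>> move_arm --deltas '[0, 0, 0, 0, 0, 0, 0, 0, 0, 0, 0, 0, 0, 0, 0, 0, 0, 0, 0, 0, 0, 0, 0, 0, 0, 0, 0, 0, 0, 0]'

```text
t: 16.17
tool_pos: [507.0, 251.8, 94.3]
eef_rot: [133.0, -14.0, -178.1]
contact_force: [0.4, -0.0, 6.3]
opening: 0.55
```

```bash
python3 - <<'E'
from kin import *
from bench import env,camera
from step import step
from h import *
st=env.state();R=RPY(st['eef_rot'])
print('up in tool',(R.T@[0,0,1]).round(3),'torque',st['wrist_torque'].round(2))
step(st['tool_pos']+[0,0,150],R)
E
```

```text
up in tool [ 0.242  0.71  -0.662] torque [ 0.42  0.18 -0.22]
16.17 [507.  251.8  94.3] [ 133.   -14.  -178.1] q [ 18.  37. -30. 113. -42.  49. 110.] F [ 0.4 -0.   6.3] 0.55
total [ 3.63 10.64 -9.92] [0. 0. 0.] rows needed 3.7 end q [ 19.  24. -31. 108. -42.  63.  99.] minmarg 16.6
0.73, 2.13, -1.98, 0, 0, 0,  1.45, 4.26, -3.97, 0, 0, 0,  2.18, 6.39, -5.95, 0, 0, 0,  2.91, 8.52, -7.94, 0, 0, 0,  3.63, 10.64, -9.92, 0, 0, 0,
```

>>> move_arm --deltas '[0.2, 0.7, -0.7, 0, 0, 0, 0.7, 2.1, -2, 0, 0, 0, 1.5, 4.3, -4, 0, 0, 0, 2.2, 6.5, -6, 0, 0, 0, 2.8, 8.2, -7.6, 0, 0, 0]'

```text
t: 16.58
tool_pos: [506.6, 251.7, 211.1]
eef_rot: [133.1, -14.0, -178.1]
contact_force: [0.9, 0.0, -5.2]
opening: 0.553
```

```bash
python3 - <<'E'
from kin import *
from bench import env,camera
from step import step
import cv2
cv2.imwrite('pics/s9.png',cv2.resize(camera('scene')[60:290,220:480],None,fx=2.8,fy=2.6,interpolation=cv2.INTER_CUBIC))
step(np.array([540,100,290]),oriP(-12,0,20))
E
```

```text
16.63 [508.  252.3 215.1] [ 133.1  -13.7 -178.1] q [ 19.  26. -31. 110. -42.  60. 101.] F [ 3.2  1.4 -3.5] 0.56
total [ -0.84  -4.68 -16.6 ] [42.6  0.4 15. ] rows needed 6.4 end q [  1.  22. -18.  89.  -3.  87.  62.] minmarg 19.4
-0.12, -0.67, -2.37, 6.1, 0.1, 2.1,  -0.24, -1.34, -4.74, 12.2, 0.1, 4.3,  -0.36, -2.01, -7.12, 18.3, 0.2, 6.4,  -0.48, -2.68, -9.49, 24.4, 0.2, 8.6,  -0.6, -3.34, -11.86, 30.5, 0.3, 10.7,
```

View pics/s9.png

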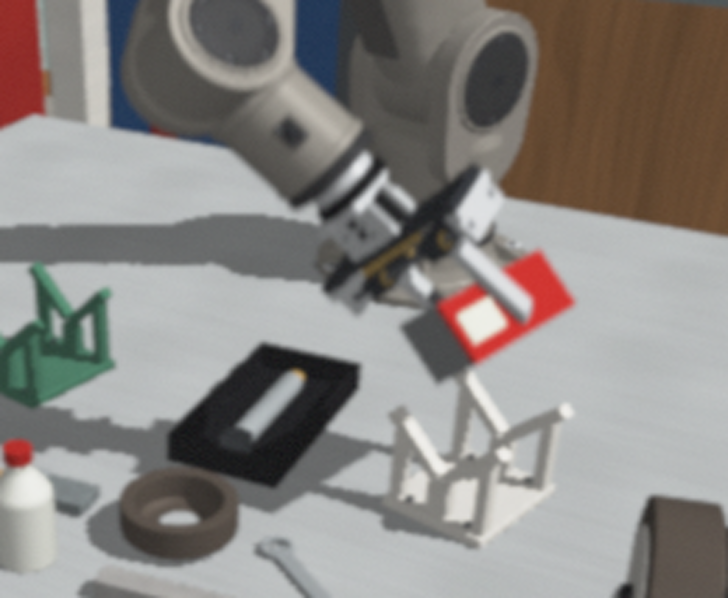

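The case hangs firmly (5.2 N), lid shut, clear of the white cradle. Now I'll turn it gently while carrying it toward the middle.

>>> move_arm --deltas '[-0.1, -0.3, -1.2, 3, 0, 1, -0.2, -0.9, -3.3, 8.5, 0.1, 3, -0.3, -1.6, -5.6, 14.5, 0.1, 5.1, -0.4, -2.3, -8, 20.5, 0.2, 7.2, -0.5, -3, -10.3, 26.5, 0.3, 9.3]'

```text
t: 17.05
tool_pos: [526.8, 154.6, 256.2]
eef_rot: [162.3, -19.2, 173.7]
contact_force: [-0.0, 0.4, -7.0]
opening: 0.553
```

```bash
python3 - <<'E'
from kin import *
from step import step
step(np.array([540,-20,290]),oriP(-12,15,20))
E
```

```text
17.05 [526.8 154.6 256.2] [162.3 -19.2 173.7] q [  7.  21. -21.  97. -16.  76.  73.] F [-0.   0.4 -7. ] 0.55
total [ -1.95 -15.1   -9.28] [29.9 -0.  10.6] rows needed 4.5 end q [  1.  24. -13.  88.  10.  93.  61.] minmarg 24.0
-0.39, -3.02, -1.86, 6, -0, 2.1,  -0.78, -6.04, -3.71, 11.9, -0, 4.2,  -1.17, -9.06, -5.57, 17.9, -0, 6.3,  -1.56, -12.08, -7.42, 23.9, -0, 8.4,  -1.95, -15.1, -9.28, 29.9, -0, 10.6,
```

>>> move_arm --deltas '[-0.4, -3, -1.8, 5.5, 0, 2, -0.8, -6, -3.7, 11.5, 0, 4.1, -1.2, -9, -5.6, 17.5, 0, 6.2, -1.6, -12, -7.4, 23.5, 0, 8.4, -1.9, -14.8, -9.1, 29.5, 0, 10.5]'

```text
t: 17.47
tool_pos: [540.0, -16.6, 288.0]
eef_rot: [-164.5, -19.4, 162.7]
contact_force: [-0.6, 0.6, -7.2]
opening: 0.552
```

```bash
python3 - <<'E'
from kin import *
from step import step
step(np.array([535,-150,280]),oriP(-11.3,45,20))
E
```

```text
17.47 [540.  -16.6 288. ] [-164.5  -19.4  162.7] q [  1.  24. -13.  88.   9.  93.  61.] F [-0.6  0.6 -7.2] 0.55
total [ -3.55 -12.53   3.06] [28.8 -0.4  9.8] rows needed 4.3 end q [ -5.  30.  -7.  91.  32. 100.  52.] minmarg 17.5
-0.71, -2.51, 0.61, 5.8, -0.1, 2,  -1.42, -5.01, 1.22, 11.5, -0.2, 3.9,  -2.13, -7.52, 1.83, 17.3, -0.2, 5.9,  -2.84, -10.02, 2.45, 23, -0.3, 7.9,  -3.55, -12.53, 3.06, 28.8, -0.4, 9.8,
```

>>> move_arm --deltas '[-0.7, -2.6, 0.6, 5.5, -0.1, 1.9, -1.4, -5.2, 1.2, 11, -0.2, 3.8, -2.1, -7.7, 1.9, 17, -0.2, 5.8, -2.8, -10.2, 2.5, 23, -0.3, 7.9, -3.5, -12.5, 3, 28.8, -0.4, 9.8]'

```text
t: 17.88
tool_pos: [534.7, -148.3, 278.9]
eef_rot: [-133.3, -14.1, 154.4]
contact_force: [0.4, -0.3, -6.5]
opening: 0.551
```

```bash
python3 - <<'E'
from kin import *
from step import step
from bench import camera
import cv2
camera('top');cv2.imwrite('pics/w10.png',camera('wrist'));cv2.imwrite('pics/s10.png',cv2.resize(camera('scene')[60:290,180:440],None,fx=2.8,fy=2.6,interpolation=cv2.INTER_CUBIC))
cv2.imwrite('pics/t10.png',cv2.resize(camera('top')[180:340,250:450],None,fx=3.6,fy=3.6,interpolation=cv2.INTER_CUBIC))
Rg=oriP(-11.3,45,20);gm=np.array([500.4,-260.4,101])
step(gm+Rg[:,2]*8+[0,0,110],Rg)
E
```

```text
18.08 [ 534.6 -146.8  277.8] [-133.6  -14.3  154.5] q [ -5.  30.  -7.  91.  32. 100.  52.] F [-0.3  0.1 -5.7] 0.55
total [-3.41 -3.72 13.45] [ 0.3 -0.1  0.3] rows needed 3.5 end q [ 2. 31. -4. 99. 37. 87. 54.] minmarg 19.1
-0.68, -0.74, 2.69, 0.1, -0, 0.1,  -1.36, -1.49, 5.38, 0.1, -0, 0.1,  -2.05, -2.23, 8.07, 0.2, -0, 0.2,  -2.73, -2.98, 10.76, 0.3, -0, 0.3,  -3.41, -3.72, 13.45, 0.3, -0.1, 0.3,
```

View pics/s10.png

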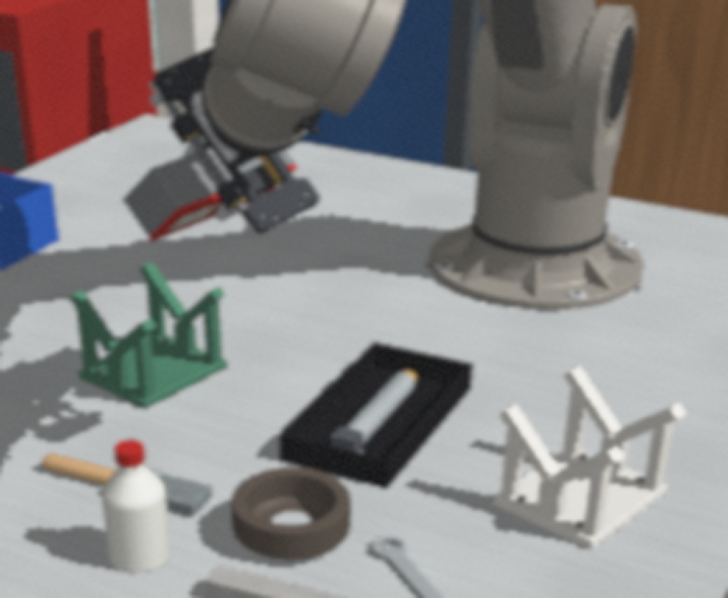

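View pics/w10.png

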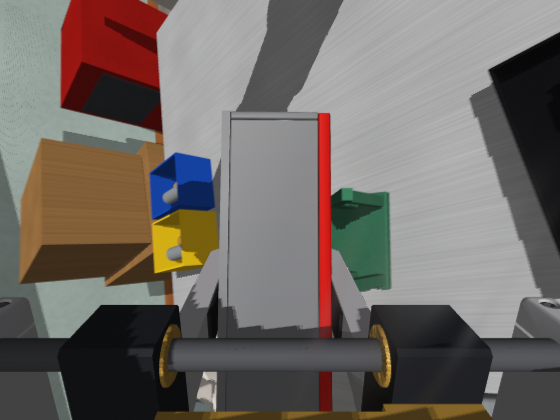

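View pics/t10.png

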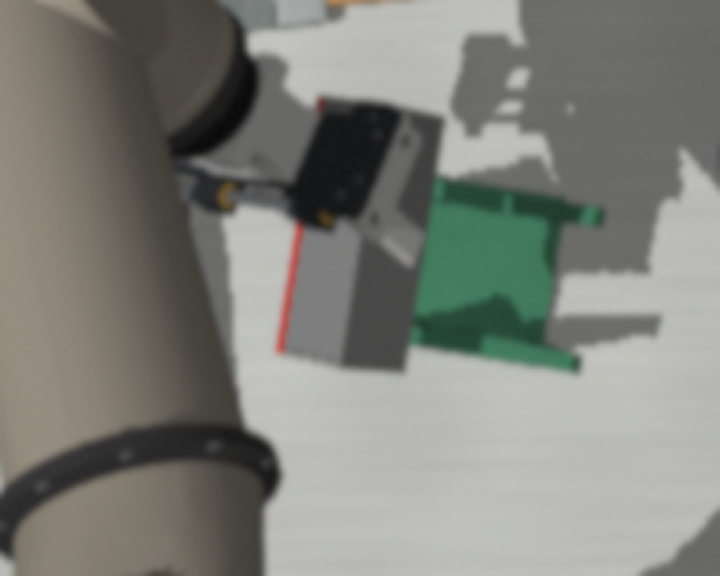

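The case is turned over, lid facing 45° down and still shut: the red edge lies tight against the body in all three views. The grip is unchanged, with the case on columns 220 to 330 as before. Next I'll work out the placing pose from the grasp offset.

```bash
cat > pl.py <<'E'
from kin import *
from step import step
from h import RPY
import sys
mid=np.array([508.7,247.3,100.4]);Rw=oriP(-12.5,-45,20)
off=Rw.T@(mid-np.array([507.1,251.8,94.4]))   # case mid in tool frame at the grasp
off[1]=0
gm=np.array([501.2,-256.2,101.]);Rg=oriP(-11.3,45,20)
print('off',off.round(1))
step(gm-Rg@off+[0,0,float(sys.argv[1])],Rg)
from bench import env
st=env.state();R=RPY(st['eef_rot']);m=st['tool_pos']+R@off
print('case mid now rel target',(m-gm).round(1),'down in tool',(R.T@[0,0,-1]).round(3))
E
python3 pl.py 100
```

```text
off [ 0.   0.  -7.5]
18.08 [ 534.6 -146.8  277.8] [-133.6  -14.3  154.5] q [ -5.  30.  -7.  91.  32. 100.  52.] F [-0.3  0.1 -5.7] 0.55
total [-3.55 -2.72 13.79] [ 0.3 -0.1  0.3] rows needed 3.5 end q [ 2. 32. -4. 99. 37. 87. 53.] minmarg 19.1
-0.71, -0.54, 2.76, 0.1, -0, 0.1,  -1.42, -1.09, 5.52, 0.1, -0, 0.1,  -2.13, -1.63, 8.27, 0.2, -0, 0.2,  -2.84, -2.17, 11.03, 0.3, -0, 0.3,  -3.55, -2.72, 13.79, 0.3, -0.1, 0.3,  
case mid now rel target [ 36.8 113.8 181.9] down in tool [-0.247  0.702  0.668]
```

>>> move_arm --deltas '[-0.4, -0.3, 1.5, 0, 0, 0, -1.2, -0.9, 4.5, 0.1, 0, 0.1, -2, -1.5, 7.5, 0.2, 0, 0.2, -2.8, -2.1, 10.7, 0.3, 0, 0.3, -3.4, -2.6, 13.2, 0.3, 0, 0.3]'

```text
t: 18.5
tool_pos: [498.8, -257.8, 199.8]
eef_rot: [-133.3, -13.9, 154.2]
contact_force: [-0.6, 0.1, -5.7]
opening: 0.552
```

```bash
python3 pl.py 30; python3 - <<'E'
from bench import camera,camera_params
import cv2,pickle
camera('top')
p=camera_params('wrist');cv2.imwrite('pics/w11.png',camera('wrist'));pickle.dump(p,open('w11.pkl','wb'))
cv2.imwrite('pics/s11.png',cv2.resize(camera('scene')[60:290,180:440],None,fx=2.8,fy=2.6,interpolation=cv2.INTER_CUBIC))
E
python3 pl.py 30
```

```text
off [ 0.   0.  -7.5]
18.5 [ 498.8 -257.8  199.8] [-133.3  -13.9  154.2] q [ 2. 31. -4. 99. 37. 87. 53.] F [-0.6  0.1 -5.7] 0.55
total [-1.8   5.    5.13] [ 0.1 -0.  -0.1] rows needed 1.8 end q [  2.  37.  -4. 101.  38.  81.  49.] minmarg 31.9
-0.36, 1, 1.03, 0, -0, -0,  -0.72, 2, 2.05, 0, -0, -0,  -1.08, 3, 3.08, 0.1, -0, -0.1,  -1.44, 4, 4.11, 0.1, -0, -0.1,  -1.8, 5, 5.13, 0.1, -0, -0.1,  
case mid now rel target [  1.1   2.8 103.9] down in tool [-0.241  0.706  0.666]
off [ 0.   0.  -7.5]
18.65 [ 498.4 -257.8  200.3] [-133.2  -14.   154. ] q [ 2. 31. -4. 99. 37. 87. 53.] F [ 0.9  1.1 -5.1] 0.55
total [-1.86  5.04  5.14] [ 0.1 -0.2 -0.2] rows needed 1.8 end q [  2.  37.  -4. 101.  38.  81.  49.] minmarg 31.7
-0.37, 1.01, 1.03, 0, -0, -0,  -0.74, 2.02, 2.06, 0, -0.1, -0.1,  -1.12, 3.03, 3.08, 0.1, -0.1, -0.1,  -1.49, 4.03, 4.11, 0.1, -0.1, -0.1,  -1.86, 5.04, 5.14, 0.1, -0.2, -0.2,  
case mid now rel target [  0.7   2.9 104.3] down in tool [-0.242  0.707  0.665]
```

View pics/w11.png

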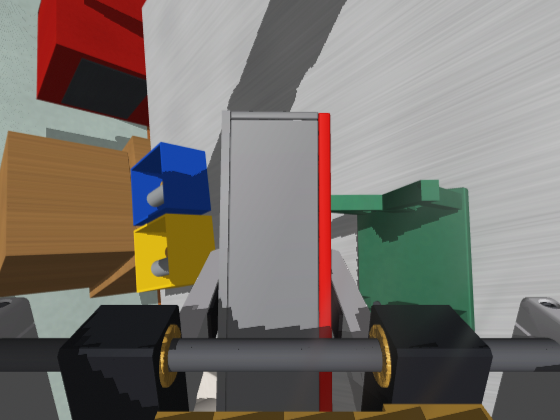

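View pics/s11.png

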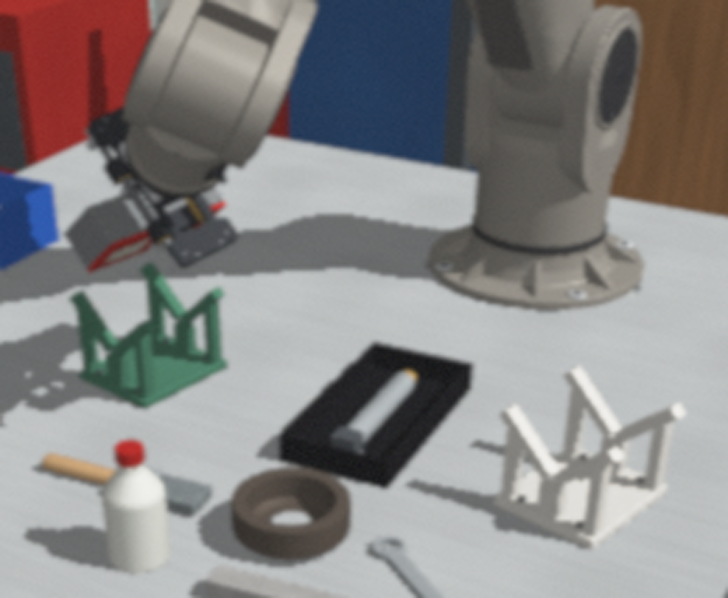

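```bash
python3 - <<'E'
from h import *
W=pickle.load(open('w11.pkl','rb'));W2=pickle.load(open('w2.pkl','rb'))
print(proj(W,[[460.4,-194.4,112]]).round(1))
print(tri(W,[[430,181]],W2,[[336,158]]))
E
```

```text
[[428.7 189.1]]
(array([ 458.0065942 , -193.2101204 ,  114.63559728]), np.float64(5.150388970722521))
```

>>> move_arm --deltas '[-0.2, 0.6, 0.6, 0, 0, 0, -0.6, 1.7, 1.7, 0, 0, 0, -1, 2.8, 2.9, 0, -0.1, -0.1, -1.5, 4, 4.1, 0.1, -0.1, -0.1, -1.9, 5, 5.1, 0.1, -0.1, -0.1]'

```text
t: 19.07
tool_pos: [499.4, -258.9, 124.2]
eef_rot: [-133.1, -14.0, 154.4]
contact_force: [0.5, 0.7, -5.7]
opening: 0.552
```

```bash
python3 pl.py 8; python3 - <<'E'
from bench import camera,camera_params
import cv2,pickle
cv2.imwrite('pics/s12.png',cv2.resize(camera('scene')[100:220,180:300],None,fx=5,fy=5,interpolation=cv2.INTER_CUBIC))
E
```

```text
off [ 0.   0.  -7.5]
19.07 [ 499.4 -258.9  124.2] [-133.1  -14.   154.4] q [  2.  37.  -4. 101.  38.  81.  49.] F [ 0.5  0.7 -5.7] 0.55
total [-0.41  1.29  1.52] [-0.1  0.1  0.1] rows needed 0.5 end q [  2.  39.  -4. 101.  38.  80.  48.] minmarg 36.6
-0.08, 0.26, 0.3, -0, 0, 0,  -0.17, 0.52, 0.61, -0, 0, 0.1,  -0.25, 0.78, 0.91, -0.1, 0.1, 0.1,  -0.33, 1.03, 1.22, -0.1, 0.1, 0.1,  -0.41, 1.29, 1.52, -0.1, 0.1, 0.1,  
case mid now rel target [ 1.7  1.7 28.2] down in tool [-0.242  0.708  0.664]
```

View pics/s12.png

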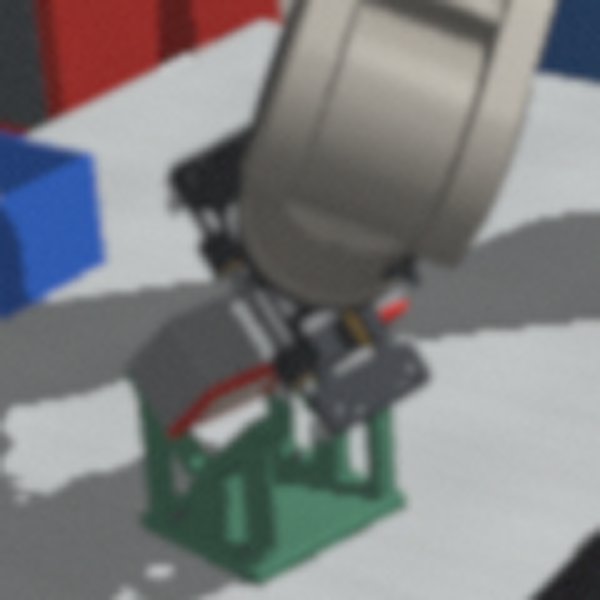

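The rib tip projects within 1 px of its measured place. The case is about 28 mm above its seat. Descending slowly.

>>> move_arm --deltas '[-0.1, 0.2, 0.3, 0, 0, 0, -0.2, 0.5, 0.6, 0, 0, 0, -0.3, 0.8, 0.9, 0, 0, 0, -0.4, 1.1, 1.2, 0, 0, 0, -0.4, 1.3, 1.5, 0, 0, 0]'

```text
t: 19.53
tool_pos: [497.8, -261.2, 106.2]
eef_rot: [-133.1, -13.9, 154.4]
contact_force: [0.1, -0.1, -5.3]
opening: 0.553
```

```bash
python3 pl.py 2
```

```text
off [ 0.   0.  -7.5]
19.53 [ 497.8 -261.2  106.2] [-133.1  -13.9  154.4] q [  2.  38.  -4. 101.  38.  80.  48.] F [ 0.1 -0.1 -5.3] 0.55
total [-0.16  0.62  0.51] [-0.1  0.1  0. ] rows needed 0.2 end q [  2.  39.  -4. 101.  38.  79.  47.] minmarg 37.8
-0.03, 0.12, 0.1, -0, 0, 0,  -0.07, 0.25, 0.21, -0, 0, 0,  -0.1, 0.37, 0.31, -0.1, 0.1, 0,  -0.13, 0.5, 0.41, -0.1, 0.1, 0,  -0.16, 0.62, 0.51, -0.1, 0.1, 0,  
case mid now rel target [ 0.1 -0.6 10.2] down in tool [-0.241  0.708  0.664]
```

>>> move_arm --deltas '[0, 0.1, 0.1, 0, 0, 0, -0.1, 0.3, 0.2, 0, 0, 0, -0.1, 0.4, 0.3, 0, 0, 0, -0.2, 0.5, 0.4, 0, 0, 0, -0.2, 0.5, 0.5, 0, 0, 0]'

```text
t: 19.95
tool_pos: [497.9, -261.5, 98.8]
eef_rot: [-133.1, -14.0, 154.4]
contact_force: [0.1, -0.3, -5.4]
opening: 0.555
```

```bash
python3 pl.py 0;python3 - <<'E'
from bench import env;print(env.state()['wrist_torque'])
E
```

```text
off [ 0.   0.  -7.5]
19.95 [ 497.9 -261.5   98.8] [-133.1  -14.   154.4] q [  2.  39.  -4. 102.  38.  79.  47.] F [ 0.1 -0.3 -5.4] 0.56
total [-0.02  0.26  0.14] [-0.1  0.1  0.1] rows needed 0.1 end q [  2.  39.  -4. 102.  38.  79.  47.] minmarg 38.3
-0, 0.05, 0.03, -0, 0, 0,  -0.01, 0.1, 0.06, -0, 0, 0,  -0.01, 0.16, 0.09, -0.1, 0.1, 0,  -0.02, 0.21, 0.11, -0.1, 0.1, 0,  -0.02, 0.26, 0.14, -0.1, 0.1, 0.1,  
case mid now rel target [ 0.1 -0.9  2.8] down in tool [-0.241  0.708  0.663]
[ 1.32538303 -1.06173504 -0.02117495]
```

Still hanging freely (5.4 N), so I'll go down in 1 mm rows until it touches.

>>> move_arm --deltas '[0, 0.04, 0.04, 0, 0, 0, 0, 0.1, 0.1, 0, 0, 0, -0.1, 0.2, 0.15, 0, 0, 0, -0.1, 0.25, 0.2, 0, 0, 0, -0.1, 0.25, 0.2, 0, 0, 0]'

```text
t: 20.37
tool_pos: [497.7, -262.3, 96.3]
eef_rot: [-133.0, -14.0, 154.3]
contact_force: [-3.2, -4.2, 3.6]
opening: 0.551
```

```bash
python3 pl.py 0;python3 - <<'E'
from bench import env;print(env.state()['wrist_torque'])
E
```

```text
off [ 0.   0.  -7.5]
20.37 [ 497.7 -262.3   96.3] [-133.   -14.   154.3] q [  2.  39.  -4. 102.  38.  79.  47.] F [-3.2 -4.2  3.6] 0.55
total [ 0.05  0.14 -0.08] [-0.2  0.   0. ] rows needed 0.0 end q [  2.  39.  -4. 102.  38.  79.  47.] minmarg 38.4
0.01, 0.03, -0.02, -0, 0, 0,  0.02, 0.06, -0.03, -0.1, 0, 0,  0.03, 0.08, -0.05, -0.1, 0, 0,  0.04, 0.11, -0.06, -0.2, 0, 0,  0.05, 0.14, -0.08, -0.2, 0, 0,  
case mid now rel target [-0.1 -1.6  0.3] down in tool [-0.242  0.71   0.662]
[-0.13394534  0.7764753   0.42813875]
```

The lid side has touched the +y face (about 10 N change, pushing toward -y and up). I'll slide along the lid plane (tool +z) a little to seat the side wall too.

>>> move_arm --deltas '[0, 0, 0.05, 0, 0, 0, 0, 0, 0.1, 0, 0, 0, 0, 0, 0.15, 0, 0, 0, 0, 0, 0.2, 0, 0, 0, 0, 0, 0.2, 0, 0, 0]'

```text
t: 20.78
tool_pos: [497.2, -263.4, 95.2]
eef_rot: [-133.0, -13.9, 154.3]
contact_force: [-0.5, -3.2, 5.6]
opening: 0.551
```

```bash
python3 pl.py 0;python3 - <<'E'
from bench import env,camera,camera_params
import cv2,pickle
p=camera_params('wrist');cv2.imwrite('pics/w13.png',camera('wrist'));pickle.dump(p,open('w13.pkl','wb'))
cv2.imwrite('pics/s13.png',cv2.resize(camera('scene')[100:220,180:300],None,fx=5,fy=5,interpolation=cv2.INTER_CUBIC))
E
```

```text
off [ 0.   0.  -7.5]
20.78 [ 497.2 -263.4   95.2] [-133.   -13.9  154.3] q [  2.  39.  -4. 102.  38.  79.  47.] F [-0.5 -3.2  5.6] 0.55
total [ 0.09  0.14 -0.24] [-0.2  0.1  0. ] rows needed 0.1 end q [  2.  39.  -4. 102.  38.  79.  47.] minmarg 38.4
0.02, 0.03, -0.05, -0, 0, 0,  0.04, 0.06, -0.1, -0.1, 0, 0,  0.05, 0.08, -0.14, -0.1, 0.1, 0,  0.07, 0.11, -0.19, -0.2, 0.1, 0,  0.09, 0.14, -0.24, -0.2, 0.1, 0,  
case mid now rel target [-0.5 -2.7 -0.8] down in tool [-0.241  0.709  0.662]
```

View pics/w13.png

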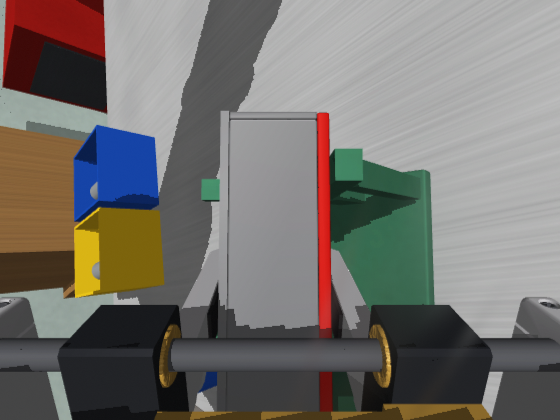

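View pics/s13.png

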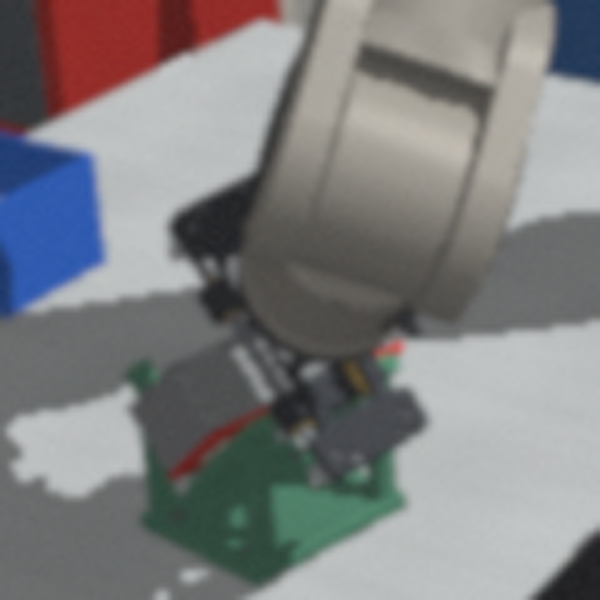

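>>> move_arm --deltas '[0, -0.02, 0.05, 0, 0, 0, 0, -0.02, 0.1, 0, 0, 0, 0, -0.03, 0.15, 0, 0, 0, 0, -0.05, 0.2, 0, 0, 0, 0, -0.05, 0.2, 0, 0, 0]'

```text
t: 21.3
tool_pos: [497.2, -264.0, 94.5]
eef_rot: [-133.1, -13.9, 154.4]
contact_force: [3.2, 3.3, 12.5]
opening: 0.549
```

```bash
python3 pl.py 0
```

```text
off [ 0.   0.  -7.5]
21.3 [ 497.2 -264.    94.5] [-133.1  -13.9  154.4] q [  2.  39.  -4. 102.  38.  79.  47.] F [ 3.2  3.3 12.5] 0.55
total [ 0.13  0.13 -0.32] [-0.1  0.2 -0. ] rows needed 0.1 end q [  2.  39.  -4. 102.  38.  79.  47.] minmarg 38.4
0.03, 0.03, -0.06, -0, 0, -0,  0.05, 0.05, -0.13, -0.1, 0.1, -0,  0.08, 0.08, -0.19, -0.1, 0.1, -0,  0.1, 0.11, -0.26, -0.1, 0.2, -0,  0.13, 0.13, -0.32, -0.1, 0.2, -0,  
case mid now rel target [-0.6 -3.3 -1.5] down in tool [-0.24   0.709  0.664]
```

Both faces now carry load (force toward +y and up). Releasing.

>>> move_arm --deltas '[0, 0, -0.04, 0, 0, 0, 0, 0, -0.04, 0, 0, 0, 0, 0, -0.04, 0, 0, 0, 0, 0, -0.04, 0, 0, 0, 0, 0, -0.04, 0, 0, 0]' --claw 0.85

```text
t: 21.72
tool_pos: [496.2, -263.9, 93.5]
eef_rot: [-133.1, -14.0, 154.4]
contact_force: [-0.3, -0.5, 0.4]
opening: 0.844
```

>>> move_arm --deltas '[0, 0, 0, 0, 0, 0, 0, 0, 0, 0, 0, 0, 0, 0, 0, 0, 0, 0, 0, 0, 0, 0, 0, 0, 0, 0, 0, 0, 0, 0]'

```text
t: 22.13
tool_pos: [496.2, -263.9, 93.6]
eef_rot: [-133.1, -14.0, 154.4]
contact_force: [-0.4, -0.1, -0.3]
opening: 0.854
```

```bash
python3 - <<'E'
from bench import env,camera,camera_params
import cv2,pickle
p=camera_params('wrist');cv2.imwrite('pics/w14.png',camera('wrist'));pickle.dump(p,open('w14.pkl','wb'))
cv2.imwrite('pics/s14.png',cv2.resize(camera('scene')[100:220,180:300],None,fx=5,fy=5,interpolation=cv2.INTER_CUBIC))
print(env.state()['contact_force'],env.state()['opening'])
E
```

```text
[ 0.21856695  0.51490657 -0.3752576 ] 0.8499290764904966
```

View pics/w14.png

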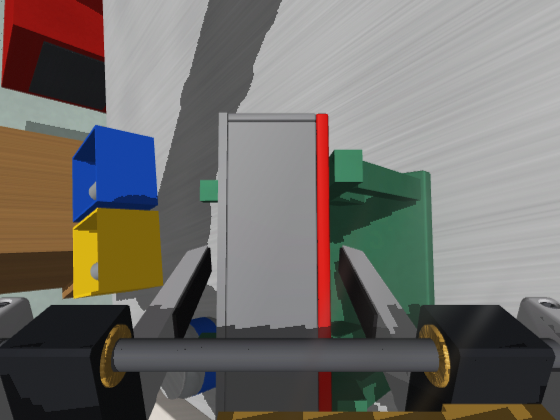

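View pics/s14.png

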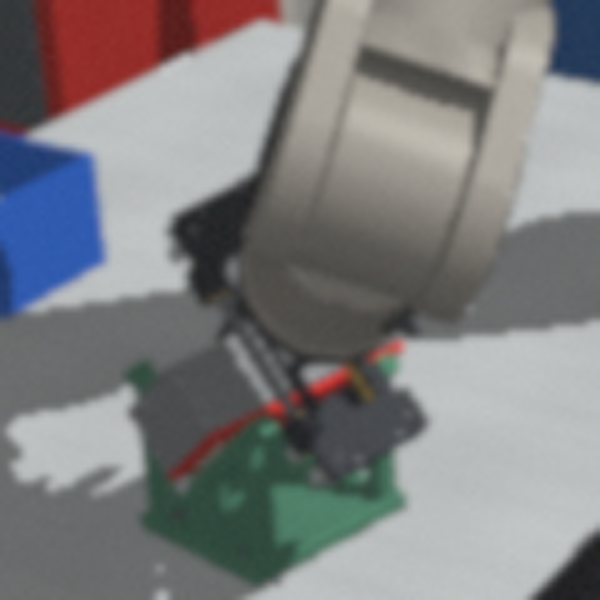

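The case stayed put, still shut. The fingers are clear on both sides (210 against 219, 340 against 328) and the force is near zero. Retreating straight back.

>>> move_arm --deltas '[0, 0, -1, 0, 0, 0, 0, 0, -3, 0, 0, 0, 0, 0, -6, 0, 0, 0, 0, 0, -9, 0, 0, 0, 0, 0, -12, 0, 0, 0]'

```text
t: 22.65
tool_pos: [552.7, -192.2, 174.7]
eef_rot: [-133.1, -14.0, 154.4]
contact_force: [0.2, -0.6, 0.9]
opening: 0.85
```

>>> move_arm --deltas '[0, -0.8, -1.5, 0, 0, 0, 0, -2.5, -4, 0, 0, 0, 0, -4.5, -6, 0, 0, 0, 0, -6, -8, 0, 0, 0, 0, -7, -9, 0, 0, 0]'

```text
t: 23.07
tool_pos: [585.5, -188.3, 285.5]
eef_rot: [-133.2, -13.8, 154.4]
contact_force: [0.7, -0.0, 1.0]
opening: 0.851
```

```bash
python3 - <<'E'
from bench import env,camera,camera_params
import cv2,pickle
from h import *
st=log(env.state());camera('top');
p=camera_params('wrist');cv2.imwrite('pics/w15.png',camera('wrist'));pickle.dump(p,open('w15.pkl','wb'))
cv2.imwrite('pics/s15.png',cv2.resize(camera('scene')[120:290,170:440],None,fx=2.9,fy=2.9,interpolation=cv2.INTER_CUBIC))
T=camera('top');cv2.imwrite('pics/t15.png',T);cv2.imwrite('pics/t15z.png',cv2.resize(T[200:320,240:440],None,fx=4,fy=4,interpolation=cv2.INTER_CUBIC))
E
```

```text
23.07 [ 585.5 -188.3  285.5] [-133.2  -13.8  154.4] q [ -3.  34.  -5.  83.  34. 101.  57.] F [ 0.7 -0.   1. ] 0.85
```

View pics/w15.png

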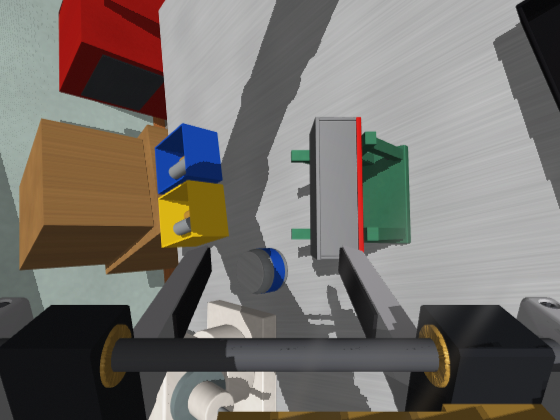

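View pics/s15.png

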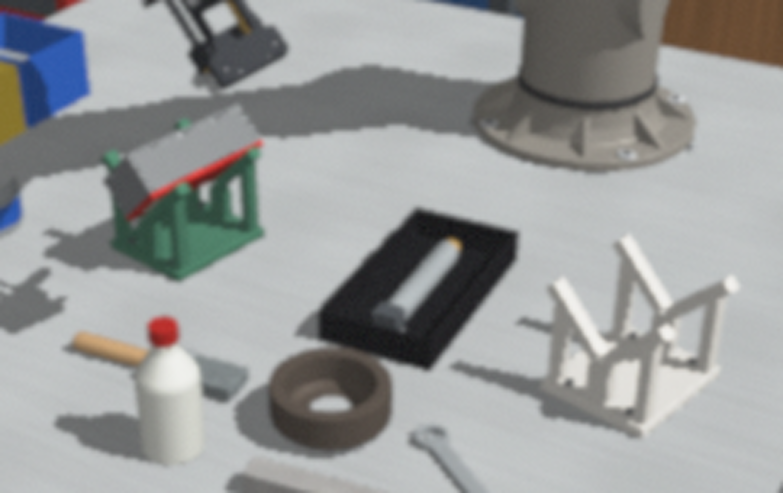

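View pics/t15z.png

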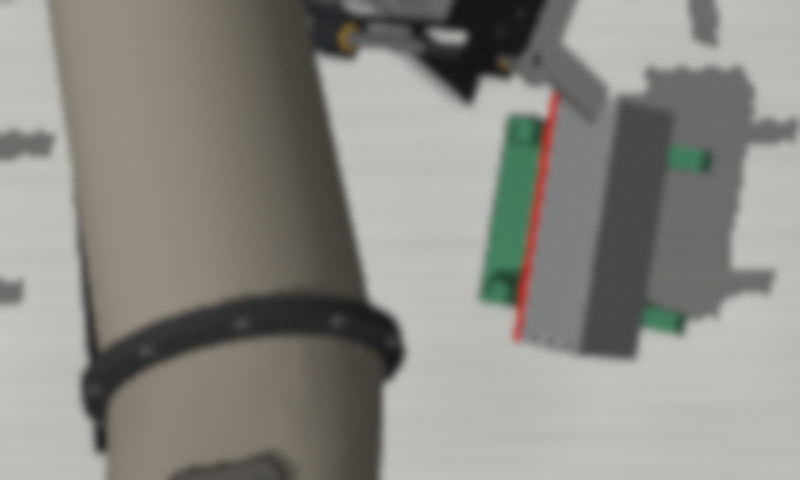

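Final numeric check of the seat, using the ridge edge in two views, plus a check of the bystanders in the top view.

```bash
python3 - <<'E'
from bench import camera_params
from h import *
T=camera_params('top');W=pickle.load(open('w15.pkl','rb'))
A=tri(T,[[385,288.2]],W,[[316,118]]);B=tri(T,[[393.7,224.5]],W,[[310.5,258.5]]);print(A,B)
m=(A[0]+B[0])/2;e=B[0]-A[0];print('ridge mid',m.round(1),'exp (502,-252,142)','len',np.linalg.norm(e).round(1),'yaw',np.degrees(np.arctan2(e[1],e[0])).round(1))
a=cv2.imread('pics/top0.png').astype(int);b=cv2.imread('pics/t15.png').astype(int)
d=(np.abs(a-b).max(2)>60).astype(np.uint8);d=cv2.morphologyEx(d,cv2.MORPH_OPEN,np.ones((3,3)))
n,l,s,c=cv2.connectedComponentsWithStats(d)
print([(s[i,:5].tolist()) for i in range(1,n) if s[i,4]>25])
cv2.imwrite('pics/t15c.png',b.astype(np.uint8))
E
```

```text
(array([ 424.19003051, -239.31719195,  138.60500398]), np.float64(0.4891591677545811)) (array([ 579.95519106, -262.47085328,  160.09767575]), np.float64(1.0895495593418794))
ridge mid [ 502.1 -250.9  149.4] exp (502,-252,142) len 158.9 yaw -8.5
[[269, 92, 121, 231, 8021], [393, 109, 137, 244, 13603], [232, 113, 20, 36, 228], [243, 157, 7, 11, 50], [254, 169, 23, 33, 412], [267, 181, 9, 9, 64], [418, 218, 10, 11, 88], [217, 221, 31, 12, 335], [258, 225, 47, 62, 2274], [171, 226, 47, 67, 1962], [369, 230, 17, 47, 445], [411, 238, 14, 29, 292], [218, 240, 27, 30, 590], [223, 277, 14, 5, 55], [537, 279, 15, 13, 150], [381, 280, 18, 10, 111], [267, 285, 41, 28, 858], [100, 306, 166, 61, 5640], [332, 323, 86, 49, 2841], [281, 357, 64, 41, 1737], [268, 358, 5, 17, 61], [445, 373, 25, 29, 346], [243, 380, 31, 36, 650], [0, 391, 43, 29, 904], [350, 390, 17, 5, 62], [263, 401, 5, 17, 64], [282, 414, 35, 6, 156]]
```

View pics/t15c.png

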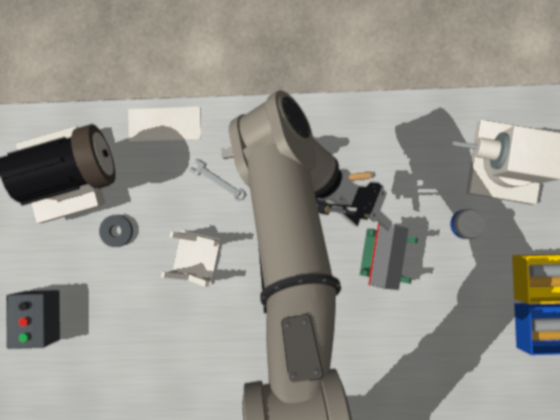

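The far-end height reading (160 against 139) disagrees with the near end. The gripper partly covers that corner in the top view, so I'll check more carefully before handing in.

```bash
python3 - <<'E'
import cv2
w=cv2.imread('pics/w15.png');cv2.imwrite('pics/z3.png',cv2.resize(w[105:275,280:420],None,fx=3.5,fy=3.5,interpolation=cv2.INTER_NEAREST))
E
```

```text
(no output)
```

View pics/z3.png

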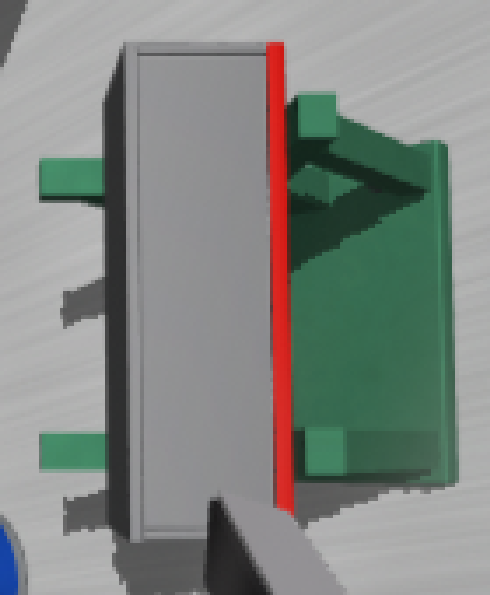

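>>> move_arm --deltas '[-1, 3, -3, 0, 0, 0, -2, 6, -6, 0, 0, 0, -3, 8, -9, 0, 0, 0, -3, 10, -11, 0, 0, 0, -3, 10, -12, 0, 0, 0]'

```text
t: 23.68
tool_pos: [680.5, -56.7, 279.5]
eef_rot: [-133.1, -14.3, 154.7]
contact_force: [-0.4, 1.3, -1.3]
opening: 0.851
```

```bash
python3 - <<'E'
from bench import env,camera,camera_params
from h import *
st=log(env.state());camera('scene');
p=camera_params('wrist');cv2.imwrite('pics/w16.png',camera('wrist'));pickle.dump(p,open('w16.pkl','wb'))
T=camera('top');cv2.imwrite('pics/t16.png',T);cv2.imwrite('pics/t16z.png',cv2.resize(T[210:300,350:430],None,fx=6,fy=6,interpolation=cv2.INTER_NEAREST))
E
```

```text
23.68 [680.5 -56.7 279.5] [-133.1  -14.3  154.7] q [-11.  45.  -6.  64.  32. 112.  55.] F [-0.4  1.3 -1.3] 0.85
```

View pics/t16z.png

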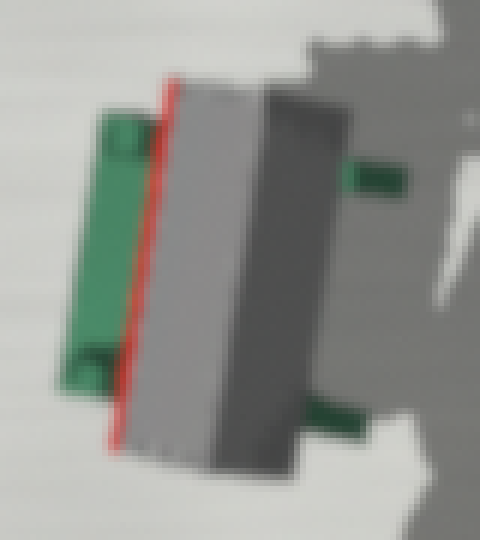

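View pics/w16.png

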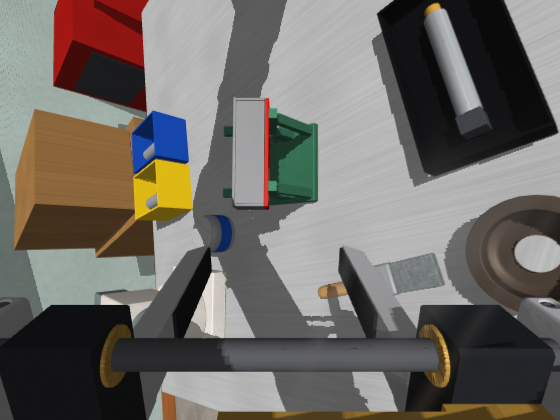

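```bash
python3 - <<'E'
from bench import camera_params
from h import *
T=camera_params('top');W=pickle.load(open('w15.pkl','rb'))
A=tri(T,[[385.5,287.8]],W,[[316,117.3]]);B=tri(T,[[394.5,225]],W,[[318,259.3]])
m=(A[0]+B[0])/2;e=B[0]-A[0];print(A,B,'ridge mid',m.round(1),'exp (502,-252,142)','len',np.linalg.norm(e).round(1),'yaw',np.degrees(np.arctan2(e[1],e[0])).round(1))
# lid boundary: right edge of grey face
A2=tri(T,[[350+121/6,210+452/6]],W,[[280+267/3.5,105+43/3.5]]);print('lid/body edge near',A2)
a=np.array([502,-252,142.]);
E
```

```text
(array([ 424.41832196, -239.68676652,  139.06532334]), np.float64(2.724994619626635)) (array([ 580.02788867, -268.51308673,  139.66496159]), np.float64(1.323858223316751)) ridge mid [ 502.2 -254.1  139.4] exp (502,-252,142) len 158.3 yaw -10.5
lid/body edge near (array([ 428.69973671, -208.2981648 ,  104.25991557]), np.float64(0.31987599836039055))
```

With the right corner read, both ridge ends come out level at 139.1 and 139.7 mm. The ridge is 158 mm long and centred at (502, -254), where (502, -252) is expected. The arbor is in the tray, the lid is shut and nothing touches the gripper, so I'm handing in.

```bash
python3 - <<'E'
from bench import env
print(env.finish_job()); print(env.state()['t'])
E
```

```text
the job is handed in; nothing more can be done
None
the job is handed in; nothing more can be done
```

I moved the arbor from the green V into the black tray. I then lifted the case from the white cradle with the lid pinched against the floor, turned it over, laid it lid-down in the green V and handed the job in at about 24 s. `env.finish_job()` reports no verdict.

**Last checks:**
- **Case seat:** the top edge of the case is level at both ends (139.1 and 139.7 mm; 142 expected). Its centre is about 2 mm from where it should be. It lies along the V at yaw -10.5°, against -11.3° for the cradle.
- **Lid:** it was tight against the body in every picture after the case was lifted.
- **Arbor:** it lies inside the tray in the last wrist picture, and the gripper was clear of everything.
- **Stone:** it is hidden, so I could not check it directly.
- **Bystanders:** the ones I could see had not visibly moved. The arm blocked part of the last top view.

**Disagreements and trouble:**
- **Wrong reading, corrected:** one height first came out at 160 mm. I had picked the wrong corner, and re-reading it removed the difference.
- **Lid-side slope:** a rough measurement gave about 48°, against 45° nominal. That is within my reading error.
- **Joint limits:** an early tilted approach over the white cradle put joints 3 and 5 at their limits. Joint 5 read -59 when rounded, with its limit at -58.53. I backed off at once, fitted the arm's kinematics and took another posture. Nothing stopped the run, but I can't rule out that this counts as passing a joint's range.

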